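Pack the colour-sample case and close its lid

TASK

Pack the wooden sample case: take the dirty brush out and lay it in the steel tray on the right, push the leaning row of painted plates upright and tight together against the case's far end wall, and put every paint tin from the green mat into the case beside them. Then, with all that done, lower the lid gently until it is fully closed; leave the amber jar on the mat where it stands.

Things in the scene. Friction and masses are not known exactly. Their poses are not given: they have to be found in the camera images.
- case: open wooden case fixed to the bench, outside 300 (x) x 200 (y) x 66 mm high; walls and floor 6 mm thick, inside 288 x 188 x 60 mm; origin at the centre of its underside; x runs along its length away from the robot (the end wall at inside x = +144 mm is the plates' backstop), y towards the hinge side (robot's left)
- case_floor (a point): centre of the case's inner floor, 6 mm above the bench, axes as the case
- lid (a joint): angle of the case's lid in rad: 0 closed, 1.57 upright, up to 1.95 leaning back. The dark wooden lid (300 x 200 x 8 mm, 0.3 kg) is hinged along the top of the case's +y wall; open, it stands on the robot's left of the case, outer face to the left. A stiff friction hinge (0.45 N m) holds it at any angle; 2 to 4 N at the free edge moves it
- lid_hinge (a point): middle of the lid's hinge line (under the closed lid's underside), 100 mm to +y of the case's centre, 66 mm above the bench; the line runs along the case's x
- lid_edge (a point): middle of the lid's free edge on its outer face, 200 mm from the hinge line. A brass tab 60 mm wide, 8 mm thick, stands 16 mm further out from here
- brush: flat paint brush, 150 mm long along its x, 14 mm high, 60 g: wooden handle 24 mm wide from x = -75 to +10 mm, steel collar 34 mm wide from +10 to +42 mm, bristles 32 mm wide to +75 mm; origin at the underside, middle of its length. At the start it lies flat across the case on its floor
- tray: shallow steel brush tray fixed to the bench on the robot's right, outside 200 (x) x 75 (y) x 18 mm high, walls 3 mm; origin at the centre of its underside
- tray_in (a point): centre of the tray's inner floor, 3 mm above the bench, axes as the tray
- mat: green cutting mat fixed on the bench, 300 x 220 x 4 mm, on which the tins lie; origin at the centre of its underside. A cup, a can, a tub and a bowl up to 130 mm high stand on the bench beyond the mat and the case, at x of 0.76 m or more
- thinner: bystander: small amber glass jar with a white cap, 44 mm diameter, 46 mm high, standing among the tins on the mat; leave it alone; origin at the centre of its underside
- plate0: sample plate, a painted blue board 10 mm thick (its x), 110 mm wide (its y), 54 mm high (its z), 60 g, with a round badge on both faces; origin at the centre of its underside (a 110 x 10 mm edge). At the start it leans in the case with its z axis tipped about 0.5 rad towards the case's +x end wall, foot nearer the robot
- plate1: sample plate, a painted red board 10 mm thick (its x), 110 mm wide (its y), 54 mm high (its z), 60 g, with a round badge on both faces; origin at the centre of its underside (a 110 x 10 mm edge). At the start it leans in the case with its z axis tipped about 0.5 rad towards the case's +x end wall, foot nearer the robot
- plate2: sample plate, a painted yellow board 10 mm thick (its x), 110 mm wide (its y), 54 mm high (its z), 60 g, with a round badge on both faces; origin at the centre of its underside (a 110 x 10 mm edge). At the start it leans in the case with its z axis tipped about 0.5 rad towards the case's +x end wall, foot nearer the robot
- plate3: sample plate, a painted green board 10 mm thick (its x), 110 mm wide (its y), 54 mm high (its z), 60 g, with a round badge on both faces; origin at the centre of its underside (a 110 x 10 mm edge). At the start it leans in the case with its z axis tipped about 0.5 rad towards the case's +x end wall, foot nearer the robot
- tin0: flat closed metal paint tin with orange top, 36 (x) x 76 (y) x 32 (z) mm, 80 to 170 g; origin at the centre of its underside; it lies on the green mat, loose. May be absent
- tin1: flat closed metal paint tin with white top, 36 (x) x 76 (y) x 32 (z) mm, 80 to 170 g; origin at the centre of its underside; it lies on the green mat, loose. May be absent
- tin2: flat closed metal paint tin with blue top, 36 (x) x 76 (y) x 32 (z) mm, 80 to 170 g; origin at the centre of its underside; it lies on the green mat, loose. May be absent
- tin3: flat closed metal paint tin with red top, 36 (x) x 76 (y) x 32 (z) mm, 80 to 170 g; origin at the centre of its underside; it lies on the green mat, loose. May be absent
- tin4: flat closed metal paint tin with yellow top, 36 (x) x 76 (y) x 32 (z) mm, 80 to 170 g; origin at the centre of its underside; it lies on the green mat, loose. May be absent
There are look-alikes about, which are no part of the job. Leave any turquoise look-alike of the plate3 alone.

How it is judged (in metres and radians):
On the way, in this order (a step that is already met when the one before it is completed fails the run):
1. the case is packed while its lid is still open: brush in the tray, plates upright and tight against the far end wall, every tin in the case (x of tin0 in the frame of case_floor between -0.144 and 0.144 m and y of tin0 in the frame of case_floor between -0.094 and 0.094 m and z of tin0 in the frame of case_floor between -0.004 and 0.058 m and x of tin1 in the frame of case_floor between -0.144 and 0.144 m and y of tin1 in the frame of case_floor between -0.094 and 0.094 m and z of tin1 in the frame of case_floor between -0.004 and 0.058 m and x of tin2 in the frame of case_floor between -0.144 and 0.144 m and y of tin2 in the frame of case_floor between -0.094 and 0.094 m and z of tin2 in the frame of case_floor between -0.004 and 0.058 m and x of tin3 in the frame of case_floor between -0.144 and 0.144 m and y of tin3 in the frame of case_floor between -0.094 and 0.094 m and z of tin3 in the frame of case_floor between -0.004 and 0.058 m and x of tin4 in the frame of case_floor between -0.144 and 0.144 m and y of tin4 in the frame of case_floor between -0.094 and 0.094 m and z of tin4 in the frame of case_floor between -0.004 and 0.058 m and angle between each of plate0, plate1, plate2, plate3's own z axis and vertical below 0.12 rad and angle between the x axis of each of plate0, plate1, plate2, plate3 and the x axis of case, either way round below 0.15 rad and x of each of plate0, plate1, plate2, plate3 in the frame of case_floor above 0.095 m and z of plate0 in the frame of case_floor between -0.004 and 0.006 m and z of plate1 in the frame of case_floor between -0.004 and 0.006 m and z of plate2 in the frame of case_floor between -0.004 and 0.006 m and z of plate3 in the frame of case_floor between -0.004 and 0.006 m and x of brush in the frame of tray_in between -0.035 and 0.035 m and y of brush in the frame of tray_in between -0.033 and 0.033 m and z of brush in the frame of tray_in between -0.004 and 0.012 m and value of joint lid above 0.8 rad), for 0.2 s.
2. the lid is lowered closed (value of joint lid below 0.04 rad), for 0.2 s.
At the end, for the whole second after the job is handed in: Lid closed (under 0.04 rad); every tin inside the case; every plate standing on the case floor within 0.12 rad of upright, turned under 0.15 rad, its middle under 49 mm from the far end wall; brush flat in the tray, its middle within 35 mm along and 33 mm across of the centre; all at rest (x of tin0 in the frame of case_floor between -0.144 and 0.144 m and y of tin0 in the frame of case_floor between -0.094 and 0.094 m and z of tin0 in the frame of case_floor between -0.004 and 0.058 m and x of tin1 in the frame of case_floor between -0.144 and 0.144 m and y of tin1 in the frame of case_floor between -0.094 and 0.094 m and z of tin1 in the frame of case_floor between -0.004 and 0.058 m and x of tin2 in the frame of case_floor between -0.144 and 0.144 m and y of tin2 in the frame of case_floor between -0.094 and 0.094 m and z of tin2 in the frame of case_floor between -0.004 and 0.058 m and x of tin3 in the frame of case_floor between -0.144 and 0.144 m and y of tin3 in the frame of case_floor between -0.094 and 0.094 m and z of tin3 in the frame of case_floor between -0.004 and 0.058 m and x of tin4 in the frame of case_floor between -0.144 and 0.144 m and y of tin4 in the frame of case_floor between -0.094 and 0.094 m and z of tin4 in the frame of case_floor between -0.004 and 0.058 m and angle between each of plate0, plate1, plate2, plate3's own z axis and vertical below 0.12 rad and angle between the x axis of each of plate0, plate1, plate2, plate3 and the x axis of case, either way round below 0.15 rad and x of each of plate0, plate1, plate2, plate3 in the frame of case_floor above 0.095 m and z of plate0 in the frame of case_floor between -0.004 and 0.006 m and z of plate1 in the frame of case_floor between -0.004 and 0.006 m and z of plate2 in the frame of case_floor between -0.004 and 0.006 m and z of plate3 in the frame of case_floor between -0.004 and 0.006 m and x of brush in the frame of tray_in between -0.035 and 0.035 m and y of brush in the frame of tray_in between -0.033 and 0.033 m and z of brush in the frame of tray_in between -0.004 and 0.012 m and linear speed of each of tin0, tin1, tin2, tin3, tin4, plate0, plate1, plate2, plate3, brush below 0.02 m/s and value of joint lid below 0.04 rad); the robot touches nothing.
It fails at once if the lid is slammed (in its last 0.8 rad it turns shut faster than 2 rad/s) (velocity of joint lid below -2 rad/s and value of joint lid below 0.8 rad).
It fails at once if the amber jar (thinner) is moved more than 35 mm or tipped (distance of thinner from where it was at the start of the episode above 0.035 m or angle between thinner's own z axis and vertical above 0.5 rad).
Of tin0, tin1, tin2, tin3, tin4 only 4 to 5 are there at a start; the rules pass over those that are not, and their reading is None.
At some moment in a run one of tin0, tin1, tin2, tin3, tin4 may be knocked a few centimetres aside while the robot is not near it.
Once in a run the grip may slacken for a moment while it holds something.
It also fails if it takes over 210 s, if anything falls off the work surface, if the arm or the gripper's body presses on something with over 40 N, if the wrist force passes 120 N, or if a joint passes its speed limit or range.

ROBOT

A 6-joint arm with a two-finger parallel gripper is mounted at the origin on the work surface. World frame = base frame: x ahead of the robot, y to its left, z up, the work surface at z = 0. Lengths are in m, angles in degrees, forces in N, time in s.
With the tool pointing down it reaches from about 0.275 to 0.75 m from the base axis. Payload 10.2 kg.
Tool frame: the origin (TCP) lies between the finger pads; the fingertips stand 11 mm ahead of it and the grasp point (between the pads) lies 8 mm behind it (manip.tcp_to_tips is the distance from the TCP to the fingertips, in m); z points along the fingers, y is the direction in which the jaws open and shut (so a half turn about z gives the same grasp; the last joint's range is limited). The gripper opens to 85 mm and grips with 20 to 120 N. Pads are 22 mm wide; open, the fingers measure 114 mm over their backs; the gripper's body (76 mm by 85 mm) begins 54 mm behind the grasp point. The pads swing forward as they close: fully open they stand 13 mm farther back than shut.
Start: joints at [-82.529, 17.928, 85.812, -0, 76.261, -12.8], TCP at [0.182, -0.492, 0.242] pointing down, gripper open.
Joint ranges: [-168.41, 168.41], [-55.51, 124.54], [10.69, 146.95], [-70.63, 250.63], [1, 178], [-165.06, 165.06]. Speed limits (degrees/s): [136.94, 136.94, 172.46, 180, 180, 180].

INTERFACE

Orientations are given as [roll, pitch, yaw] about the fixed x, y, z axes, in that order (R = Rz(yaw) Ry(pitch) Rx(roll)).
In Python, from station import manip gives the robot as it stands.
- The arm moves only by the shell command python3 -m jog 'ROWS'. ROWS is JSON, a list of rows, each an object with "xyz": the shift along the tool's x, y, z in units of 0.6 m (1.0 is 0.6 m), a list of three; "dr": the turn, a rotation vector about the tool's x, y, z in units of 1.5 rad (1.0 is 1.5 rad), a list of three; "fingers": the opening, from 0 (shut) to 1 (fully open). In form: [{"xyz": [x, y, z], "dr": [ax, ay, az], "fingers": fingers}, ...]. A call has 1 to 12 rows; each row shifts and turns the pose as measured when the row begins, along the tool's axes as they then stand; what a row does not reach is not made up. A row lasts 1/8 s, in which the tool goes at most 62.5 mm and 10.7 degrees, less where a joint would pass 70% of its speed; a pose out of reach is approached as far as the arm can. A call with a number of a shift or a turn outside -1 to 1 is refused whole. A call with a gripper value outside its range is refused whole. The fingers move at their own pace and stop on an object; the grip force is fixed at half the most. Time passes only in rows, so rows that do not move let the fingers close. It gives the time, the measured TCP pose, the force and the opening at its end, in the units of the state.
- manip.get_obs(): the state, without advancing time (a new reading comes with each control period).
- manip.get_image(name): name is "scene" or "top" or "wrist"; returns a dict with "img" (384x512x3 uint8, red, green, blue), "z_map" (384x512 float32, m along the optical axis (not along the pixel's ray), 0 where there is no reading), "mtx" (3x3 intrinsics, pixels), "R" (3x3) and "t" (3): a world point X has camera coordinates R X + t; the wrist camera has in their place "mount" (4x4, takes a point from camera to tool coordinates, whose origin is the TCP and whose axes are the flange's). Camera axes: x right, y down, z forward; pixel columns grow to the right and rows downward; lengths in m; the calibration is good to about 2 mm. A picture is of the moment at which its call begins: read the wrist's pose just before it.
- manip.hand_in(): hands the job in, once; it reports no verdict.
The state is a dict: "time_s": time; "joints": joint angles; "joint_velocities": joint speeds; "effort": joint torques, N m; "position": TCP position; "ee_rot": TCP orientation; "force": force on the tool from outside, world axes, zero at the start; "torque": the same for the moment, N m; "width": opening from 0.0 (shut) to 1.0 (fully open).
Only numpy, scipy, OpenCV 4.12 (cv2) and the standard library are available. Lean on these libraries where they do the work, as an engineer would, in place of code of your own. Each camera call takes 0.05 s, during which the arm holds its last target. There are 200 camera calls.

## Working session

There is one attempt and no reset: what is moved stays moved. The work goes in short steps, Python scripts to look and compute and a shell command to move; the robot and the scene stay as the last step left them, time stands still between calls to the robot, and variables do not carry over. Pictures are saved under pics/ and viewed, about 12 in all and at most 16, crops included, and the job is handed in when it is done.

```bash
ls; mkdir -p pics; cat > h.py <<'E'
import numpy as np, cv2
from station import manip
from scipy.spatial.transform import Rotation as Ro
def snap(n,save=None):
    o=manip.get_obs(); d=manip.get_image(n)
    K=np.array(d['mtx'])
    if n=='wrist':
        M=np.array(d['mount']); T=np.eye(4); T[:3,:3]=Ro.from_euler('xyz',o['ee_rot'],degrees=True).as_matrix(); T[:3,3]=o['position']
        C=T@M
    else:
        R=np.array(d['R']);t=np.array(d['t']); C=np.eye(4); C[:3,:3]=R.T; C[:3,3]=-R.T@t
    d['C']=C; d['K']=K
    if save: cv2.imwrite('pics/'+save,cv2.cvtColor(d['img'],cv2.COLOR_RGB2BGR))
    z=np.array(d['z_map']); h,w=z.shape; u,v=np.meshgrid(np.arange(w),np.arange(h))
    P=np.stack([(u-K[0,2])/K[0,0]*z,(v-K[1,2])/K[1,1]*z,z],-1)
    d['P']=P@C[:3,:3].T+C[:3,3]; d['P'][z==0]=np.nan
    return d
def ray(d,u,v,h):
    r=d['C'][:3,:3]@np.array([(u-d['K'][0,2])/d['K'][0,0],(v-d['K'][1,2])/d['K'][1,1],1]); c=d['C'][:3,3]
    return c+r*(h-c[2])/r[2]
def pix(d,X):
    p=d['C'][:3,:3].T@(np.array(X)-d['C'][:3,3]); p=d['K']@p; return p[:2]/p[2]
E
python3 - <<'E'
from h import *
for n in('scene','top'):
    d=snap(n,n+'0.png'); print(n,d['C'].round(3).tolist(),d['K'].round(1).tolist())
print(manip.get_obs())
E
```

```text
pics
scene [[-0.268, 0.636, -0.724, 1.199], [0.963, 0.176, -0.202, 0.118], [-0.001, -0.751, -0.66, 0.647], [0.0, 0.0, 0.0, 1.0]] [[375.1, 0.0, 252.2], [0.0, 375.1, 192.9], [0.0, 0.0, 1.0]]
top [[0.026, -0.996, 0.081, 0.423], [-1.0, -0.027, -0.014, -0.033], [0.016, -0.081, -0.997, 1.441], [0.0, 0.0, 0.0, 1.0]] [[464.4, 0.0, 263.3], [0.0, 464.4, 184.2], [0.0, 0.0, 1.0]]
{'time_s': 0.1, 'joints': array([-8.25286233e+01,  1.79578263e+01,  8.58481646e+01, -2.47630640e-04,
        7.62629707e+01, -1.28005918e+01]), 'joint_velocities': array([ 0.07739479, -0.13919498, -0.09932291, -0.01005472, -0.08408131,
        0.09044803]), 'effort': array([ 2.12225968e-03, -4.12898934e+01, -2.60142231e+01, -3.06762486e-04,
        2.98035593e-03,  1.41237720e-05]), 'position': array([ 0.181853  , -0.49226831,  0.24178792]), 'ee_rot': array([-1.79932699e+02, -1.50445250e-02,  2.02720187e+01]), 'force': array([-0.16234376, -0.01483664, -0.84913126]), 'torque': array([ 0.01733665, -0.03704995,  0.01296896]), 'width': 0.9976941585629047}
```

View pics/top0.png

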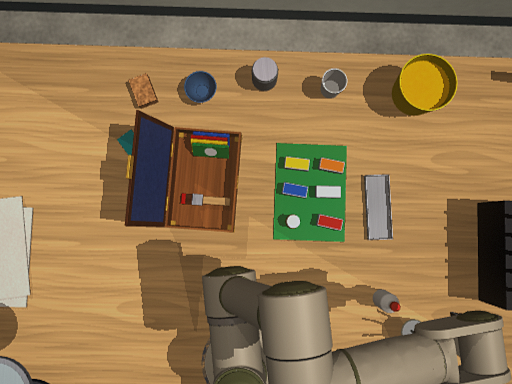

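View pics/scene0.png

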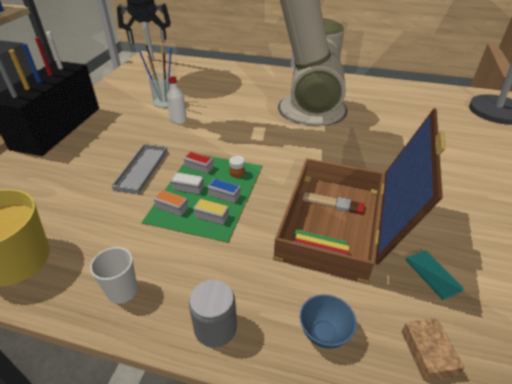

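Top view: tins yellow (297,163), orange (332,166), blue (295,190), white (328,192), red (327,222); the jar is at (293,222). The brush in the case is at (205,200) with its bristles to the left, and the plates are at (210,145). The tray is at (377,207). Possible confusions: the turquoise board (125,140), the cork block (143,90), the bottle by the robot, and the pot's brushes. None of them lie in the case.

```bash
python3 - <<'E'
from h import *
d=snap('top'); im=d['img']; P=d['P']; hsv=cv2.cvtColor(im,cv2.COLOR_RGB2HSV)
def rect(mask,h,name):
    cs,_=cv2.findContours(mask.astype(np.uint8),cv2.RETR_EXTERNAL,cv2.CHAIN_APPROX_NONE)
    c=max(cs,key=cv2.contourArea)[:,0,:]
    pts=np.array([ray(d,u,v,h)[:2] for u,v in c])*1000
    (cx,cy),(w,hh),a=cv2.minAreaRect(pts.astype(np.float32))
    print(name,np.round([cx,cy,w,hh,a],1),'area',mask.sum())
def roi(u0,v0,u1,v1):
    m=np.zeros(im.shape[:2],bool); m[v0:v1,u0:u1]=1; return m
H,S,V=[hsv[...,i] for i in range(3)]
rect(roi(265,135,355,250)&(H>50)&(H<80)&(S>120),.004,'mat')
tops={'yellow':(297,163),'orange':(332,166),'blue':(295,190),'white':(328,192),'red':(329,222),'jar':(293,222)}
for n,(u,v) in tops.items():
    c=im[v,u].astype(int); m=roi(u-22,v-14,u+22,v+14)&(np.abs(im.astype(int)-c).sum(-1)<90)
    rect(m,.036 if n!='jar' else .050,n); print('   z',np.nanmedian(P[m][:,2]).round(4))
# case rim
Z=P[...,2]
m=roi(160,110,250,240)&(Z>.058)&(Z<.074); rect(m,.066,'rim')
m=roi(355,165,400,250)&(Z>.010)&(Z<.03); rect(m,.018,'tray')
print('Z wood',np.nanmedian(Z[250:270,380:400]))
big=cv2.resize(im[95:245,95:255],None,fx=5,fy=4,interpolation=cv2.INTER_CUBIC)
cv2.imwrite('pics/case0.png',cv2.resize(im[105:245,110:255],None,fx=5,fy=4)[...,::-1])
E
```

```text
mat [ 519.9 -197.7  219.5  298.3   89.3] area 4867
yellow [ 604.1 -152.7   69.5   29.7   84.4] area 222
   z 0.0366
orange [ 601.4 -259.2   69.    29.    80.2] area 217
   z 0.0365
blue [ 522.5 -147.8   68.7   29.6   80.9] area 212
   z 0.0367
white [ 521.5 -250.6   30.4   70.4    1.5] area 251
   z 0.0369
red [ 427.8 -256.1   68.1   28.6   76.8] area 205
   z 0.0366
jar [ 427.1 -144.1   35.8   33.9   46.4] area 126
   z 0.0505
rim [545.  130.4 207.1 300.   87.1] area 990
tray [ 478.  -407.5  199.4   77.7    3.8] area 270
Z wood 0.00010875778191787866
```

View pics/case0.png

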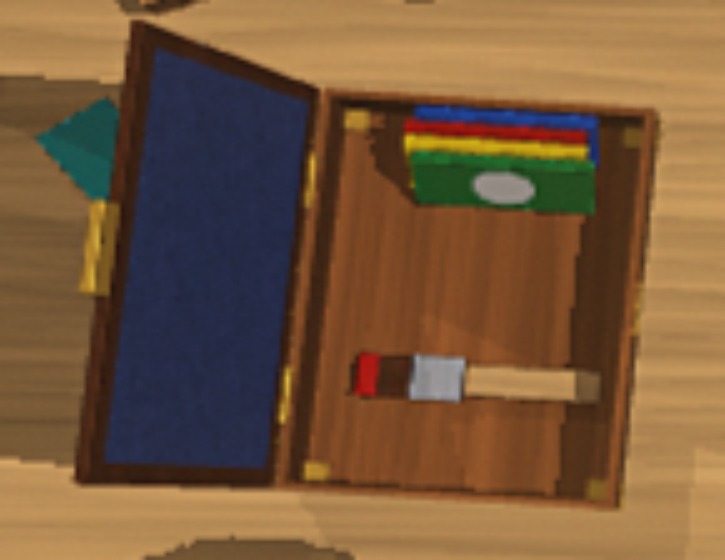

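```bash
cat >> h.py <<'E'
CC=np.array([.545,.127]); CY=-2.9
def c2w(x,y): 
    a=np.deg2rad(CY); return CC+np.array([x*np.cos(a)-y*np.sin(a),x*np.sin(a)+y*np.cos(a)])
def w2c(X):
    a=np.deg2rad(CY); D=np.asarray(X)[...,:2]-CC; return np.stack([D[...,0]*np.cos(a)+D[...,1]*np.sin(a),-D[...,0]*np.sin(a)+D[...,1]*np.cos(a)],-1)
def to(x,y,z,yaw):
    """units: turn first (dr z), then tool-frame shift at final yaw"""
    o=manip.get_obs(); p=o['position']; r=o['ee_rot']
    dy=(yaw-r[2]+180)%360-180
    R=Ro.from_euler('xyz',[180,0,yaw],degrees=True).as_matrix()
    t=R.T@(np.array([x,y,z])-p)/.6
    print('turn dr',round(-np.deg2rad(dy)/1.5,3),'tool shift units',t.round(4),'| now',np.round(p,4),np.round(r,1),'j',np.round(o['joints'],0),'w',round(o['width'],3),'F',np.round(o['force'],1),'t',round(o['time_s'],1))
E
python3 - <<'E'
from h import *
d=snap('top'); P=d['P']; Z=P[...,2]; im=d['img']
c=w2c(P)*1000
ins=(np.abs(c[...,0])<140)&(np.abs(c[...,1])<90)
m=ins&(Z>.014)&(Z<.026)&(c[...,0]<20)
p=c[m]; r=cv2.minAreaRect(p.astype(np.float32)); print('brush case',r, np.median(Z[m]),'tips y',p[:,1].min(),p[:,1].max())
print('floor',np.median(Z[ins&(Z<.012)]))
m=ins&(c[...,0]>20)&(Z>.03); p=c[m]; print('plates x',p[:,0].min(),p[:,0].max(),'y',p[:,1].min(),p[:,1].max(),'zmax',Z[m].max())
g=(im[...,1].astype(int)-im[...,0]>25)&ins&(c[...,0]>0); q=c[g]; print('green x',np.percentile(q[:,0],[1,99]),'y',np.percentile(q[:,1],[1,99]),'z',np.percentile(Z[g],[1,99]))
# lid: blue plane pts
b=(im[...,2].astype(int)-im[...,0]>15)&(c[...,1]>60)&(c[...,1]<300)&(Z>.05)
q=np.c_[c[b],Z[b]*1000]; q0=q.mean(0); n=np.linalg.svd(q-q0,full_matrices=False)[2][2]; print('lid normal',n,q0,'ang',np.degrees(np.arctan2(abs(n[1]),abs(n[2]))))
x,y=c2w(-.065,-.03); to(x,y,.24,90+CY)
E
```

```text
brush case ((-66.54539489746094, -5.246879577636719), (177.37051391601562, 154.4490203857422), 85.33590698242188) 0.019419744686833273 tips y -88.3196845988417 89.00412911561956
floor 0.006138668526929125
plates x 80.78170760076642 139.99247112193615 y -65.26986976680209 49.38474745537892 zmax 0.06597261100570084
green x [ 76.54649571 139.56218057] y [-64.54614084  43.4068232 ] z [0.0130567  0.06311043]
lid normal [ 0.00523317  0.9550813  -0.2962977 ] [  0.47515342 130.80226388 168.6644336 ] ang 72.76438713123744
turn dr -0.778 tool shift units [1.0115 0.4439 0.0033] | now [ 0.1819 -0.4924  0.242 ] [-180.    -0.    20.3] j [-83.  18.  86.   0.  76. -13.] w 1.0 F [ 0.1 -0.4 -0.3] t 0.2
```

```bash
python3 -m jog '[{"xyz":[0,0,0],"dr":[0,0,-0.112],"fingers":0.6},{"xyz":[0,0,0],"dr":[0,0,-0.112],"fingers":0.6},{"xyz":[0,0,0],"dr":[0,0,-0.112],"fingers":0.6},{"xyz":[0,0,0],"dr":[0,0,-0.112],"fingers":0.6},{"xyz":[0,0,0],"dr":[0,0,-0.112],"fingers":0.6},{"xyz":[0,0,0],"dr":[0,0,-0.112],"fingers":0.6},{"xyz":[0,0,0],"dr":[0,0,-0.112],"fingers":0.6}]'
python3 -c "
from h import *
x,y=c2w(-.065,-.03); to(x,y,.24,90+CY)"
python3 -m jog '[{"xyz":[0.1,0.0445,0],"dr":[0,0,0],"fingers":0.6},{"xyz":[0.1,0.0445,0],"dr":[0,0,0],"fingers":0.6},{"xyz":[0.1,0.0445,0],"dr":[0,0,0],"fingers":0.6},{"xyz":[0.1,0.0445,0],"dr":[0,0,0],"fingers":0.6},{"xyz":[0.1,0.0445,0],"dr":[0,0,0],"fingers":0.6},{"xyz":[0.1,0.0445,0],"dr":[0,0,0],"fingers":0.6},{"xyz":[0.1,0.0445,0],"dr":[0,0,0],"fingers":0.6},{"xyz":[0.1,0.0445,0],"dr":[0,0,0],"fingers":0.6},{"xyz":[0.1,0.0445,0],"dr":[0,0,0],"fingers":0.6},{"xyz":[0.1,0.0445,0],"dr":[0,0,0],"fingers":0.6}]'
python3 - <<'E'
from h import *
x,y=c2w(-.065,-.03); to(x,y,.24,90+CY)
d=snap('wrist','w1.png'); print(d['mount'].round(3).tolist(), np.nanpercentile(d['P'][...,2],[5,50,95]))
E
```

```text
time_s: 1.08
position: [0.1818, -0.4917, 0.2407]
ee_rot: [-180.0, -0.2, 89.8]
force: [0.6, -0.0, 0.2]
width: 0.6
turn dr 0.032 tool shift units [1.0105 0.4441 0.0011] | now [ 0.1818 -0.4917  0.2407] [-180.    -0.2   89.8] j [-83.  18.  86.   0.  76. -82.] w 0.6 F [ 0.6 -0.   0.2] t 1.1
time_s: 2.33
position: [0.437, 0.0811, 0.2428]
ee_rot: [179.8, -0.2, 89.5]
force: [0.8, -0.7, 0.4]
width: 0.604
turn dr 0.028 tool shift units [0.0356 0.0676 0.0046] | now [0.437  0.0811 0.2428] [179.8  -0.2  89.5] j [-5.  8. 99.  0. 73. -4.] w 0.604 F [ 0.8 -0.7  0.4] t 2.3
[[-0.001, -0.966, -0.259, 0.066], [1.0, -0.001, 0.0, 0.001], [-0.0, -0.259, 0.966, -0.131], [0.0, 0.0, 0.0, 1.0]] [-0.00172761  0.00533099  0.32322459]
```

View pics/w1.png

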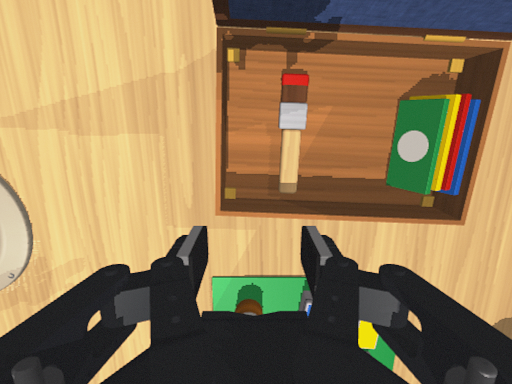

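The wrist picture shows the whole case. The brush runs from (295,73) to (288,192), bristles towards the lid, and the plates are at (435,145). I'll measure both.

```bash
python3 - <<'E'
from h import *
d=snap('wrist'); im=d['img'].astype(int); P=d['P']; Z=P[...,2]
def rect(m,h,n):
    cs,_=cv2.findContours(m.astype(np.uint8),cv2.RETR_EXTERNAL,cv2.CHAIN_APPROX_NONE); c=max(cs,key=cv2.contourArea)[:,0]
    q=np.array([ray(d,u,v,h)[:2] for u,v in c])*1000; r=cv2.minAreaRect(q.astype(np.float32)); print(n,r); return q
roi=np.zeros(Z.shape,bool); roi[60:200,265:330]=1
q=rect(roi&(Z>.014)&(Z<.026),.020,'brush')
print('brush case rect',cv2.minAreaRect((w2c(q/1000)*1000).astype(np.float32)))
# rim corners
for n,(u,v) in dict(nearR_out=(217,216),farR_out=(464,223),nearR_in=(227,204)).items(): print(n,w2c(ray(d,u,v,.066))*1000)
m=(Z>.060)&(Z<.070); m[:,:200]=0; m[225:]=0
q=w2c(P[m])*1000; k=(q[:,1]<-80)
f=np.polyfit(q[k,0],q[k,1],1); print('-y wall slope deg',np.degrees(np.arctan(f[0])),'mean y',q[k,1].mean(),q[k,1].min(),q[k,1].max(),'x range',q[k,0].min(),q[k,0].max())
g=(im[...,1]-im[...,0]>25); g[:,:380]=0; g[200:]=0; c=w2c(P[g])*1000; print('green',np.percentile(c,[1,99],axis=0),np.percentile(Z[g],[1,99]))
E
```

```text
brush ((485.806640625, 125.59329223632812), (148.5560302734375, 33.96788787841797), 87.50269317626953)
brush case rect ((-59.04637145996094, -4.399665832519531), (33.96787643432617, 148.5560302734375), 0.40268468856811523)
nearR_out [-144.50719677  -91.7821724 ]
farR_out [151.33820436 -87.51485407]
nearR_in [-132.98480454  -76.37983686]
-y wall slope deg 0.8250235560836965 mean y -92.73550943174243 -98.22746899801581 -80.08371526345135 x range -148.39272286586282 151.2269206191044
green [[nan nan]
 [nan nan]] [nan nan]
```

```bash
python3 - <<'E'
from h import *
o=manip.get_obs(); print(o['position'],o['ee_rot'],o['joint_velocities'].round(2))
for n in('top','wrist'):
    d=snap(n); Z=d['P'][...,2]; c=w2c(d['P'])*1000
    m=(Z>.061)&(Z<.071)&(np.abs(c[...,0])<160)&(np.abs(c[...,1])<120)
    q=c[m]
    w=q[(q[:,1]<-82)&(np.abs(q[:,0])<130)]; f=np.polyfit(w[:,0],w[:,1],1)
    a=q[(q[:,0]<-125)&(np.abs(q[:,1])<80)]; b=q[(q[:,0]>138)&(np.abs(q[:,1])<80)]
    print(n,'-y wall mid',f[1].round(1),'slope',np.degrees(f[0]).round(2),'w',np.percentile(w[:,1]-f[0]*w[:,0],[3,97]).round(1),'near x',a[:,0].mean().round(1),'far',b[:,0].mean().round(1),len(a),len(b),'Zmed',np.median(Z[m]).round(4),'near slope',np.degrees(np.polyfit(a[:,1],a[:,0],1)[0]).round(2))
    f=(np.abs(c[...,0])<60)&(np.abs(c[...,1])<60)&(Z<.012); print(' floor',np.median(Z[f]))
d=snap('top'); Z=d['P'][...,2]; c=w2c(d['P'])*1000; im=d['img'].astype(int)
m=(np.abs(c[...,0]+60)<35)&(np.abs(c[...,1])<85)&(Z>.016)&(Z<.024); print('brush top cam',cv2.minAreaRect(c[m].astype(np.float32)))
E
```

```text
[0.43719755 0.08348908 0.24233032] [179.83249745  -0.2592001   89.89234864] [-6.71 -2.21  3.24 -1.7   0.27 -5.67]<stdin>:9: RuntimeWarning: Mean of empty slice.
  ret = ret.dtype.type(ret / rcount)
Traceback (most recent call last):
TypeError: expected non-empty vector for x
```

```bash
python3 -m jog '[{"xyz":[0.03,0.06,0],"dr":[0,0,0.028],"fingers":0.6},{"xyz":[0,0,0],"dr":[0,0,0],"fingers":0.6},{"xyz":[0,0,0],"dr":[0,0,0],"fingers":0.6},{"xyz":[0,0,0],"dr":[0,0,0],"fingers":0.6}]'
python3 - <<'E'
from h import *
o=manip.get_obs(); print(o['position'],o['ee_rot'],o['joint_velocities'].round(2))
d=snap('wrist'); Z=d['P'][...,2]; c=w2c(d['P'])*1000
m=(Z>.061)&(Z<.071)&(np.abs(c[...,0])<160)&(np.abs(c[...,1])<120)
q=c[m]
w=q[(q[:,1]<-82)&(np.abs(q[:,0])<130)]; f=np.polyfit(w[:,0],w[:,1],1)
a=q[(q[:,0]<-125)&(np.abs(q[:,1])<80)]; b=q[(q[:,0]>138)&(np.abs(q[:,1])<80)]
print('-y wall mid',f[1].round(1),'slope',np.degrees(f[0]).round(2),'w',np.percentile(w[:,1]-f[0]*w[:,0],[3,97]).round(1),'near x',a[:,0].mean().round(1),'far',b[:,0].mean().round(1),len(a),len(b),'Zmed',np.median(Z[m]).round(4))
f=(np.abs(c[...,0])<40)&(np.abs(c[...,1])<60)&(Z<.012); print(' floor',np.median(Z[f]))
m=(np.abs(c[...,0]+60)<35)&(np.abs(c[...,1])<85)&(Z>.016)&(Z<.024); print('brush',cv2.minAreaRect(c[m].astype(np.float32)),np.median(Z[m]))
x,y=c2w(-.065,-.03); to(x,y,.24,90+CY)
E
```

```text
time_s: 2.98
position: [0.4721, 0.0958, 0.2422]
ee_rot: [180.0, -0.1, 87.1]
force: [-0.2, 0.3, 0.8]
width: 0.598
[0.47213562 0.09584789 0.24217944] [ 1.79975486e+02 -1.43330932e-01  8.71111821e+01] [-0.72 -0.6   0.61 -0.09  0.07 -0.39]
-y wall mid -93.8 slope -0.21 w [-97.1 -91.3] near x -145.6 far 147.0 907 1159 Zmed 0.0652
 floor 0.005231294828360378
brush ((-58.42903137207031, -4.0514068603515625), (33.14025115966797, 149.0958251953125), 0.10682433098554611) 0.018808582505361826
turn dr 0.0 tool shift units [0.0079 0.0103 0.0037] | now [0.4721 0.0959 0.2422] [ 1.80e+02 -1.00e-01  8.71e+01] j [-3. 12. 93.  0. 75.  0.] w 0.6 F [ 0.5 -0.8 -0.2] t 3.0
```

```bash
python3 -c "
from h import *
x,y=c2w(-.058,-.008); print(x,y);to(x,y,.018,90+CY)"
```

```text
0.48666953376270355 0.12194463566697589
turn dr 0.0 tool shift units [0.0446 0.022  0.3737] | now [0.4721 0.0959 0.2422] [ 1.80e+02 -1.00e-01  8.71e+01] j [-3. 12. 93.  0. 75.  0.] w 0.6 F [ 0.5 -0.8 -0.2] t 3.0
```

```bash
python3 -m jog '[{"xyz":[0.0446,0.022,0.07],"dr":[0,0,0],"fingers":0.55},{"xyz":[0,0,0.09],"dr":[0,0,0],"fingers":0.55},{"xyz":[0,0,0.09],"dr":[0,0,0],"fingers":0.55},{"xyz":[0,0,0.05],"dr":[0,0,0],"fingers":0.55},{"xyz":[0,0,0],"dr":[0,0,0],"fingers":0.55},{"xyz":[0,0,0],"dr":[0,0,0],"fingers":0.55}]'
python3 -c "
from h import *
x,y=c2w(-.058,-.008); print(x,y);to(x,y,.018,90+CY)"
```

```text
time_s: 3.78
position: [0.4883, 0.1207, 0.0612]
ee_rot: [179.6, -0.1, 86.9]
force: [0.3, -0.4, 1.1]
width: 0.549
0.48666953376270355 0.12194463566697589
turn dr -0.002 tool shift units [ 0.0019 -0.0028  0.072 ] | now [0.4883 0.1207 0.0612] [ 1.796e+02 -1.000e-01  8.690e+01] j [  0.  28. 102.   0.  50.   3.] w 0.549 F [ 0.3 -0.4  1.1] t 3.8
```

```bash
python3 -m jog '[{"xyz":[0.002,-0.0028,0.035],"dr":[0.003,0,0],"fingers":0.55},{"xyz":[0,0,0.024],"dr":[0,0,0],"fingers":0.55},{"xyz":[0,0,0.018],"dr":[0,0,0],"fingers":0.55},{"xyz":[0,0,0],"dr":[0,0,0],"fingers":0.55},{"xyz":[0,0,0],"dr":[0,0,0],"fingers":0.55}]'
python3 - <<'E'
from h import *
x,y=c2w(-.058,-.008);to(x,y,.018,90+CY); snap('wrist','w2.png')
E
```

```text
time_s: 4.4
position: [0.4903, 0.1219, 0.0187]
ee_rot: [179.3, -0.2, 86.9]
force: [-0.1, -0.0, -0.5]
width: 0.552
turn dr -0.002 tool shift units [-0.0002 -0.0061  0.0012] | now [0.4903 0.1219 0.0187] [179.3  -0.2  86.9] j [  1.  32. 103.   0.  44.   4.] w 0.552 F [-0.1 -0.  -0.5] t 4.4
```

View pics/w2.png

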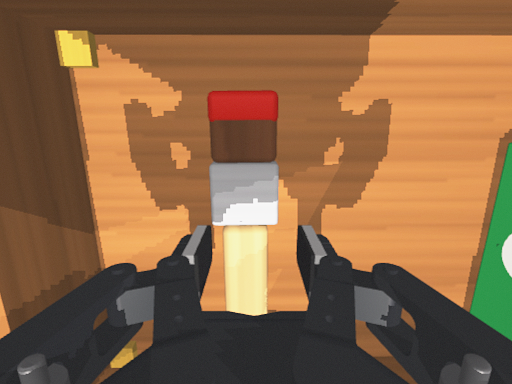

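The fingers (inner edges about u=207 and 302) straddle the handle (u=246) just behind the collar (v=225). Closing.

```bash
python3 -m jog '[{"xyz":[0,-0.005,0.003],"dr":[0.008,0,0],"fingers":0.55},{"xyz":[0,0,0],"dr":[0,0,0],"fingers":0.1},{"xyz":[0,0,0],"dr":[0,0,0],"fingers":0.1},{"xyz":[0,0,0],"dr":[0,0,0],"fingers":0.1},{"xyz":[0,0,0],"dr":[0,0,0],"fingers":0.1},{"xyz":[0,0,0],"dr":[0,0,0],"fingers":0.1},{"xyz":[0,0,-0.08],"dr":[0,0,0],"fingers":0.1},{"xyz":[0,0,-0.08],"dr":[0,0,0],"fingers":0.1},{"xyz":[0,0,-0.08],"dr":[0,0,0],"fingers":0.1},{"xyz":[0,0,0],"dr":[0,0,0],"fingers":0.1}]'
python3 - <<'E'
from h import *
x,y=.478,-.4075;to(x,y,.14,3.8); 
E
```

```text
time_s: 5.7
position: [0.4868, 0.1215, 0.165]
ee_rot: [-180.0, -0.2, 86.9]
force: [0.4, -0.3, -1.0]
width: 0.262
turn dr 0.967 tool shift units [-0.0731  0.8788  0.0417] | now [0.4868 0.1215 0.165 ] [-180.    -0.2   86.9] j [ 1. 19. 96.  0. 65.  4.] w 0.262 F [ 0.4 -0.3 -1. ] t 5.7
```

```bash
python3 -m jog '[{"xyz":[-0.09,0.003,0],"dr":[0,0,0],"fingers":0.1},{"xyz":[-0.09,0.003,0],"dr":[0,0,0],"fingers":0.1},{"xyz":[-0.09,0.003,0],"dr":[0,0,0],"fingers":0.1},{"xyz":[-0.09,0.003,0],"dr":[0,0,0],"fingers":0.1},{"xyz":[-0.09,0.003,0],"dr":[0,0,0],"fingers":0.1},{"xyz":[-0.09,0.003,0],"dr":[0,0,0],"fingers":0.1},{"xyz":[-0.09,0.003,0],"dr":[0,0,0],"fingers":0.1},{"xyz":[-0.09,0.003,0],"dr":[0,0,0],"fingers":0.1},{"xyz":[-0.09,0.003,0],"dr":[0,0,0],"fingers":0.1},{"xyz":[-0.08,0.003,0],"dr":[0,0,0],"fingers":0.1}]'
python3 -m jog '[{"xyz":[0,0,0],"dr":[0,0,0.11],"fingers":0.1},{"xyz":[0,0,0],"dr":[0,0,0.11],"fingers":0.1},{"xyz":[0,0,0],"dr":[0,0,0.11],"fingers":0.1},{"xyz":[0,0,0],"dr":[0,0,0.11],"fingers":0.1},{"xyz":[0,0,0],"dr":[0,0,0.11],"fingers":0.1},{"xyz":[0,0,0],"dr":[0,0,0.11],"fingers":0.1},{"xyz":[0,0,0],"dr":[0,0,0.11],"fingers":0.1},{"xyz":[0,0,0],"dr":[0,0,0.11],"fingers":0.1},{"xyz":[0,0,0],"dr":[0,0,0.1],"fingers":0.1},{"xyz":[0,0,0],"dr":[0,0,0],"fingers":0.1},{"xyz":[0,0,0],"dr":[0,0,0],"fingers":0.1}]'
python3 - <<'E'
from h import *
x,y=.478,-.4075;to(x,y,.03,3.8)
d=snap('wrist','w3.png'); P=d['P'];Z=P[...,2]
m=(Z>.010)&(Z<.026)&(np.abs(P[...,0]-.478)<.13)&(np.abs(P[...,1]+.4075)<.06); q=P[m][:,:2]*1000; print('tray',cv2.minAreaRect(q.astype(np.float32)),m.sum())
E
```

```text
time_s: 6.95
position: [0.4726, -0.4246, 0.1491]
ee_rot: [-179.2, -0.8, 87.2]
force: [0.2, 0.0, 0.3]
width: 0.26
time_s: 8.32
position: [0.4673, -0.4239, 0.1293]
ee_rot: [-178.0, 1.7, 0.2]
force: [0.3, -0.2, -0.5]
width: 0.26
turn dr -0.042 tool shift units [ 0.0195 -0.0262  0.1655] | now [ 0.4673 -0.4239  0.1293] [-178.     1.7    0.2] j [-53.  38.  72.  -0.  73.  37.] w 0.26 F [ 0.3 -0.2 -0.5] t 8.3
tray ((501.4246520996094, -405.0457763671875), (156.00160217285156, 75.09151458740234), 3.3906118869781494) 1465
```

View pics/w3.png

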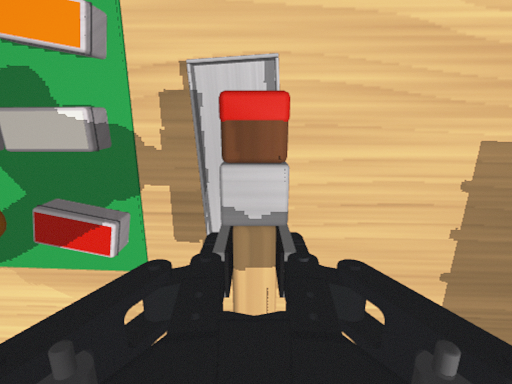

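The brush is held straight. It hangs over the tray, whose far end is at (235,58), bristles forward. I'll add tilt correction to the helper.

```bash
cat >> h.py <<'E'
def to(x,y,z,yaw):
    o=manip.get_obs(); p=o['position']; r=o['ee_rot']
    Rc=Ro.from_euler('xyz',r,degrees=True); Rt=Ro.from_euler('xyz',[180,0,yaw],degrees=True)
    e=(Rc.inv()*Rt).as_rotvec()/1.5; D=np.array([x,y,z])-p
    print('dr',e.round(3),'| shift now-axes',(Rc.inv().apply(D)/.6).round(4),'final-axes',(Rt.inv().apply(D)/.6).round(4),'| p',np.round(p,4),np.round(r,1),'w',round(o['width'],3),'F',np.round(o['force'],1),'t',round(o['time_s'],1))
E
python3 -c "
from h import *
to(.475,-.406,.03,3.6)"
```

```text
dr [-0.024  0.02  -0.04 ] | shift now-axes [ 0.0179 -0.0239  0.166 ] final-axes [ 0.0146 -0.029   0.1656] | p [ 0.4673 -0.4239  0.1293] [-178.     1.7    0.2] w 0.265 F [ 0.3  0.5 -1.4] t 8.4
```

```bash
python3 -m jog '[{"xyz":[0,0,0],"dr":[-0.024,0.02,-0.04],"fingers":0.1},{"xyz":[0.015,-0.029,0.04],"dr":[0,0,0],"fingers":0.1},{"xyz":[0,0,0.05],"dr":[0,0,0],"fingers":0.1},{"xyz":[0,0,0],"dr":[0,0,0],"fingers":0.1},{"xyz":[0,0,0],"dr":[0,0,0],"fingers":0.1}]'
python3 -c "
from h import *
to(.475,-.406,.019,3.6)"
```

```text
time_s: 9.0
position: [0.4757, -0.4061, 0.075]
ee_rot: [179.9, -0.2, 4.2]
force: [0.5, -0.7, -1.3]
width: 0.259
dr [ 0.001 -0.002  0.007] | shift now-axes [-0.0015 -0.0005  0.0933] final-axes [-0.0012 -0.0002  0.0933] | p [ 0.4757 -0.4061  0.075 ] [179.9  -0.2   4.2] w 0.259 F [ 0.5 -0.7 -1.3] t 9.0
```

```bash
python3 -m jog '[{"xyz":[0,0,0.05],"dr":[0,0,0],"fingers":0.1},{"xyz":[0,0,0.03],"dr":[0,0,0.004],"fingers":0.1},{"xyz":[0,0,0.013],"dr":[0,0,0],"fingers":0.1},{"xyz":[0,0,0.0],"dr":[0,0,0],"fingers":0.1},{"xyz":[0,0,0.0],"dr":[0,0,0],"fingers":0.1}]'
python3 -c "
from h import *
to(.475,-.406,.018,3.6)"
```

```text
time_s: 9.62
position: [0.4777, -0.409, 0.0229]
ee_rot: [179.5, -0.4, 3.9]
force: [0.2, 0.6, -1.3]
width: 0.26
dr [ 0.006 -0.005  0.003] | shift now-axes [-0.0042 -0.0054  0.0081] final-axes [-0.0041 -0.0053  0.0081] | p [ 0.4777 -0.409   0.0229] [179.5  -0.4   3.9] w 0.26 F [ 0.2  0.6 -1.3] t 9.6
```

```bash
python3 -m jog '[{"xyz":[-0.004,-0.0053,0.007],"dr":[0.006,-0.005,0],"fingers":0.1},{"xyz":[0,0,0.0],"dr":[0,0,0],"fingers":0.1},{"xyz":[0,0,0],"dr":[0,0,0],"fingers":0.4},{"xyz":[0,0,0.0],"dr":[0,0,0],"fingers":0.4},{"xyz":[0,0,0.0],"dr":[0,0,0],"fingers":0.4},{"xyz":[0,0,-0.03],"dr":[0,0,0],"fingers":0.4},{"xyz":[0,0,-0.08],"dr":[0,0,0],"fingers":0.4},{"xyz":[0,0,-0.08],"dr":[0,0,0],"fingers":0.4},{"xyz":[0,0,-0.09],"dr":[0,0,0],"fingers":0.4},{"xyz":[0,0,0],"dr":[0,0,0],"fingers":0.4}]'
python3 - <<'E'
from h import *
d=snap('wrist'); P=d['P'];Z=P[...,2]; im=d['img']
m=(Z>.012)&(Z<.024)&(np.abs(P[...,0]-.478)<.13)&(np.abs(P[...,1]+.406)<.025)&(P[...,0]<.57); q=P[m][:,:2]*1000; print('brush vis',cv2.minAreaRect(q.astype(np.float32)),np.median(Z[m]))
to(.43,-.41,.20,3.6)
E
```

```text
time_s: 10.88
position: [0.4754, -0.4063, 0.1989]
ee_rot: [179.7, -0.2, 3.9]
force: [-0.5, 0.1, -0.7]
width: 0.397
brush vis ((466.3907470703125, -399.6056823730469), (174.53775024414062, 49.07936096191406), 4.264351844787598) 0.015788128821371095
dr [ 0.001 -0.001  0.003] | shift now-axes [-0.0749  0.0024 -0.0065] final-axes [-0.0749  0.0027 -0.0065] | p [ 0.4747 -0.4056  0.1961] [ 1.799e+02 -1.000e-01  3.900e+00] w 0.405 F [-0.   0.9 -0.5] t 10.9
```

```bash
sed -i 's/^CC=.*/CC=np.array([.546,.129]); CY=-3.1/' h.py; python3 -c "
from h import *
x,y=c2w(.025,-.01); to(x,y,.2,CY)"
```

```text
dr [ 0.001 -0.001  0.081] | shift now-axes [ 0.2179 -0.8593 -0.0076] final-axes [ 0.1121 -0.8794 -0.0065] | p [ 0.4747 -0.4056  0.1961] [ 1.799e+02 -1.000e-01  3.900e+00] w 0.405 F [-0.   0.9 -0.5] t 10.9
```

```bash
python3 -m jog '[{"xyz":[0,0,0],"dr":[0,0,0.081],"fingers":0.7},{"xyz":[0.012,-0.1,0],"dr":[0,0,0],"fingers":0.7},{"xyz":[0.012,-0.1,0],"dr":[0,0,0],"fingers":0.7},{"xyz":[0.012,-0.1,0],"dr":[0,0,0],"fingers":0.7},{"xyz":[0.012,-0.1,0],"dr":[0,0,0],"fingers":0.7},{"xyz":[0.012,-0.1,0],"dr":[0,0,0],"fingers":0.7},{"xyz":[0.012,-0.1,0],"dr":[0,0,0],"fingers":0.7},{"xyz":[0.012,-0.1,0],"dr":[0,0,0],"fingers":0.7},{"xyz":[0.012,-0.1,0],"dr":[0,0,0],"fingers":0.7},{"xyz":[0.012,-0.08,0],"dr":[0,0,0],"fingers":0.7},{"xyz":[0,0,0],"dr":[0,0,0],"fingers":0.7},{"xyz":[0,0,0],"dr":[0,0,0],"fingers":0.7}]'
python3 - <<'E'
from h import *
x,y=c2w(.025,-.01); to(x,y,.2,CY)
snap('wrist','w4.png')
E
```

```text
time_s: 12.42
position: [0.5666, 0.1355, 0.1866]
ee_rot: [-179.7, 1.1, -3.5]
force: [-0.1, -0.8, -0.0]
width: 0.702
dr [-0.003  0.012 -0.004] | shift now-axes [ 0.0078  0.0293 -0.0227] final-axes [ 0.008   0.0294 -0.0224] | p [0.5666 0.1355 0.1866] [-179.7    1.1   -3.5] w 0.702 F [-0.1 -0.8 -0. ] t 12.4
```

View pics/w4.png

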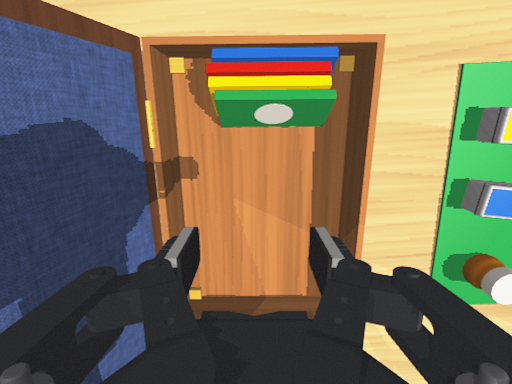

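Green plate's foot is at v=126, u=218–330. The floor in front of it is clear. Lowering the spread fingers, then pushing.

```bash
python3 -m jog '[{"xyz":[0.008,0.03,0.0],"dr":[-0.003,0.012,-0.004],"fingers":0.7},{"xyz":[0,0,0.08],"dr":[0,0,0],"fingers":0.7},{"xyz":[0,0,0.08],"dr":[0,0,0],"fingers":0.7},{"xyz":[0,0,0.06],"dr":[0,0,0],"fingers":0.7},{"xyz":[0,0,0],"dr":[0,0,0],"fingers":0.7},{"xyz":[0,0,0],"dr":[0,0,0],"fingers":0.7}]'
python3 - <<'E'
from h import *
x,y=c2w(.025,-.01); to(x,y,.022,CY)
E
```

```text
time_s: 13.22
position: [0.5728, 0.1053, 0.0539]
ee_rot: [179.9, -0.4, -3.6]
force: [0.1, 0.5, 0.5]
width: 0.697
dr [ 0.001 -0.005 -0.006] | shift now-axes [-0.0057 -0.0204  0.0532] final-axes [-0.005  -0.0203  0.0532] | p [0.5728 0.1053 0.0539] [179.9  -0.4  -3.6] w 0.697 F [0.1 0.5 0.5] t 13.2
```

```bash
python3 -m jog '[{"xyz":[-0.005,-0.02,0.025],"dr":[0,-0.005,-0.006],"fingers":0.7},{"xyz":[0,0,0.018],"dr":[0,0,0],"fingers":0.7},{"xyz":[0,0,0.01],"dr":[0,0,0],"fingers":0.7},{"xyz":[0,0,0],"dr":[0,0,0],"fingers":0.7}]'
python3 - <<'E'
from h import *
x,y=c2w(.06,-.01); to(x,y,.022,CY)
E
```

```text
time_s: 13.72
position: [0.5719, 0.1181, 0.0227]
ee_rot: [179.9, -0.2, -3.1]
force: [0.3, -0.4, -0.4]
width: 0.698
dr [ 0.001 -0.003  0.   ] | shift now-axes [0.056  0.0008 0.0014] final-axes [0.056  0.0008 0.0011] | p [0.5719 0.1181 0.0227] [179.9  -0.2  -3.1] w 0.698 F [ 0.3 -0.4 -0.4] t 13.7
```

```bash
python3 -m jog '[{"xyz":[0.015,0,0.002],"dr":[0,0,0],"fingers":0.7},{"xyz":[0.012,0,0],"dr":[0,0,0],"fingers":0.7},{"xyz":[0.012,0,0],"dr":[0,0,0],"fingers":0.7},{"xyz":[0.012,0,0],"dr":[0,0,0],"fingers":0.7},{"xyz":[0.012,0,0],"dr":[0,0,0],"fingers":0.7},{"xyz":[0.012,0,0],"dr":[0,0,0],"fingers":0.7}]'
python3 - <<'E'
from h import *
x,y=c2w(.093,-.01); to(x,y,.021,CY)
E
python3 -m jog '[{"xyz":[0.008,0,0],"dr":[0,0,0],"fingers":0.7},{"xyz":[0.008,0,0],"dr":[0,0,0],"fingers":0.7},{"xyz":[0.008,0,0],"dr":[0,0,0],"fingers":0.7}]'
python3 - <<'E'
from h import *
x,y=c2w(.093,-.01); to(x,y,.021,CY)
E
```

```text
time_s: 14.48
position: [0.6197, 0.1154, 0.022]
ee_rot: [179.9, -0.2, -3.1]
force: [-3.9, -0.4, -0.9]
width: 0.699
dr [ 0.001 -0.002  0.   ] | shift now-axes [0.0311 0.0007 0.0019] final-axes [0.0311 0.0007 0.0017] | p [0.6197 0.1154 0.022 ] [179.9  -0.2  -3.1] w 0.699 F [-3.9 -0.4 -0.9] t 14.5
time_s: 14.85
position: [0.6344, 0.1147, 0.0213]
ee_rot: [179.9, -0.1, -3.1]
force: [-0.9, 0.2, -1.2]
width: 0.698
dr [ 0.001 -0.001  0.   ] | shift now-axes [0.0066 0.0008 0.0006] final-axes [0.0066 0.0008 0.0006] | p [0.6344 0.1147 0.0213] [ 1.799e+02 -1.000e-01 -3.100e+00] w 0.698 F [-0.9  0.2 -1.2] t 14.8
```

```bash
for i in 1; do python3 -m jog '[{"xyz":[0.006,0,0],"dr":[0,0,0],"fingers":0.7},{"xyz":[0.006,0,0],"dr":[0,0,0],"fingers":0.7}]'; python3 -m jog '[{"xyz":[0.004,0,0],"dr":[0,0,0],"fingers":0.7},{"xyz":[0,0,0],"dr":[0,0,0],"fingers":0.7}]'; done
python3 - <<'E'
from h import *
x,y=c2w(.093,-.01); to(x,y,.021,CY)
snap('wrist','w5.png')
E
```

```text
time_s: 15.1
position: [0.6349, 0.1148, 0.0197]
ee_rot: [179.8, 1.1, -3.0]
force: [-28.3, -1.4, 3.7]
width: 0.7
time_s: 15.35
position: [0.634, 0.1156, 0.0186]
ee_rot: [179.8, 1.7, -2.9]
force: [-0.1, 0.7, 0.9]
width: 0.699
dr [0.002 0.02  0.002] | shift now-axes [ 0.0073  0.0023 -0.0042] final-axes [ 0.0074  0.0023 -0.004 ] | p [0.634  0.1156 0.0186] [179.8   1.7  -2.9] w 0.699 F [-0.1  0.7  0.9] t 15.3
```

View pics/w5.png

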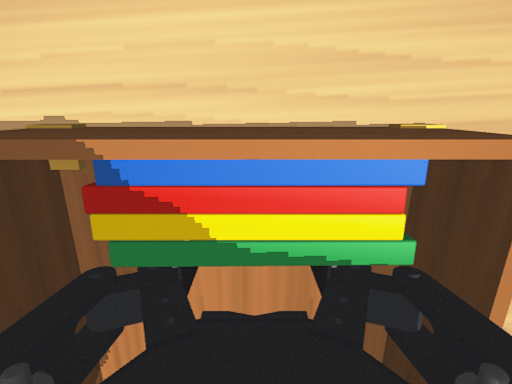

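All four plates are upright and flush against the far wall: blue v≈172, red 199, yellow 226, green 252. Backing off, then the tins.

```bash
cat >> h.py <<'E'
TOP={'yellow':(23,38),'orange':(5,18),'blue':(100,125),'white':None,'red':None}
def tins():
    d=snap('top'); im=d['img']; hsv=cv2.cvtColor(im,cv2.COLOR_RGB2HSV); H,S,V=[hsv[...,i].astype(int) for i in range(3)]
    P=d['P']; reg=(P[...,2]>.028)&(P[...,2]<.045)&(P[...,0]>.37)&(P[...,0]<.72)&(P[...,1]>-.33)&(P[...,1]<-.06)
    M={'yellow':(S>100)&(H>21)&(H<38),'orange':(S>100)&(H>6)&(H<20),'blue':(S>90)&(H>98)&(H<130),'white':(S<40)&(V>150),'red':(S>100)&((H<5)|(H>172))}
    out={}
    for n,m in M.items():
        m=(m&reg).astype(np.uint8); cs,_=cv2.findContours(m,cv2.RETR_EXTERNAL,cv2.CHAIN_APPROX_NONE)
        if not cs: continue
        c=max(cs,key=cv2.contourArea)[:,0]; q=np.array([ray(d,u,v,.036)[:2] for u,v in c])*1000
        b=cv2.boxPoints(cv2.minAreaRect(q.astype(np.float32))); e=[b[1]-b[0],b[2]-b[1]]; L=max(e,key=np.linalg.norm); a=np.degrees(np.arctan2(L[1],L[0]))%180
        if m.sum()<60: continue
        out[n]=(b.mean(0)/1000,a); print(n,b.mean(0).round(0),'yaw',round(float(a),1),'size',np.round([np.linalg.norm(v) for v in e]),m.sum())
    return out
E
python3 -m jog '[{"xyz":[-0.02,0,0],"dr":[0,0.02,0],"fingers":0.7},{"xyz":[-0.04,0,0],"dr":[0,0,0],"fingers":0.7},{"xyz":[0,0,-0.05],"dr":[0,0,0],"fingers":0.7},{"xyz":[0,0,-0.1],"dr":[0,0,0],"fingers":0.7},{"xyz":[0,0,-0.1],"dr":[0,0,0],"fingers":0.7},{"xyz":[0,0,-0.08],"dr":[0,0,0],"fingers":0.7},{"xyz":[0,0,0],"dr":[0,0,0],"fingers":0.7}]'
python3 - <<'E'
from h import *
t=tins()
p,a=t['yellow']; to(p[0],p[1],.16,a)
E
```

```text
time_s: 16.27
position: [0.6007, 0.1173, 0.227]
ee_rot: [179.9, -1.1, -3.0]
force: [0.1, 0.7, -0.5]
width: 0.702
yellow [ 605. -153.] yaw 84.4 size [32. 70.] 232
orange [ 602. -259.] yaw 79.0 size [31. 70.] 224
blue [ 523. -148.] yaw 80.2 size [30. 69.] 221
white [ 522. -251.] yaw 91.5 size [70. 30.] 276
red [ 427. -256.] yaw 77.5 size [31. 70.] 231
dr [ 0.009 -0.006 -1.017] | shift now-axes [0.0309 0.4483 0.1093] final-axes [-0.4467  0.0525  0.1076] | p [0.5999 0.1172 0.2246] [179.8  -0.8  -3. ] w 0.7 F [ 0.8 -1.  -0.2] t 16.3
```

```bash
python3 -m jog '[{"xyz":[0,0,0],"dr":[0,0,-0.113],"fingers":0.7},{"xyz":[0,0,0],"dr":[0,0,-0.113],"fingers":0.7},{"xyz":[0,0,0],"dr":[0,0,-0.113],"fingers":0.7},{"xyz":[0,0,0],"dr":[0,0,-0.113],"fingers":0.7},{"xyz":[0,0,0],"dr":[0,0,-0.113],"fingers":0.7},{"xyz":[0,0,0],"dr":[0,0,-0.113],"fingers":0.7},{"xyz":[0,0,0],"dr":[0,0,-0.113],"fingers":0.7},{"xyz":[0,0,0],"dr":[0,0,-0.113],"fingers":0.7},{"xyz":[0,0,0],"dr":[0,0,-0.113],"fingers":0.7}]'
python3 -m jog '[{"xyz":[-0.09,0.01,0],"dr":[0,0,0],"fingers":0.7},{"xyz":[-0.09,0.01,0],"dr":[0,0,0],"fingers":0.7},{"xyz":[-0.09,0.01,0.03],"dr":[0,0,0],"fingers":0.7},{"xyz":[-0.09,0.01,0.03],"dr":[0,0,0],"fingers":0.7},{"xyz":[-0.07,0.01,0.03],"dr":[0,0,0],"fingers":0.7},{"xyz":[0,0,0],"dr":[0,0,0],"fingers":0.7}]'
python3 -c "
from h import *
to(.605,-.152,.10,84.4)"
```

```text
time_s: 17.45
position: [0.5988, 0.1163, 0.2096]
ee_rot: [-179.9, 0.2, 87.1]
force: [0.7, -0.2, -0.7]
width: 0.7
time_s: 18.2
position: [0.6151, -0.1505, 0.1446]
ee_rot: [-179.4, 0.0, 87.3]
force: [0.1, 0.9, 0.3]
width: 0.702
dr [-0.007  0.001  0.034] | shift now-axes [-0.0032 -0.0159  0.0745] final-axes [-0.0041 -0.0165  0.0744] | p [ 0.6151 -0.1505  0.1446] [-179.4    0.    87.3] w 0.702 F [0.1 0.9 0.3] t 18.2
```

```bash
python3 -m jog '[{"xyz":[-0.004,-0.016,0.03],"dr":[-0.007,0.001,0.034],"fingers":0.65},{"xyz":[0,0,0.06],"dr":[0,0,0],"fingers":0.65},{"xyz":[0,0,0.06],"dr":[0,0,0],"fingers":0.65},{"xyz":[0,0,0],"dr":[0,0,0],"fingers":0.65},{"xyz":[0,0,0],"dr":[0,0,0],"fingers":0.65}]'
python3 - <<'E'
from h import *
to(.605,-.152,.020,84.4)
snap('wrist','w6.png')
E
```

```text
time_s: 18.82
position: [0.6053, -0.1489, 0.0515]
ee_rot: [180.0, -0.1, 84.4]
force: [-0.2, 0.2, 0.6]
width: 0.651
dr [ 0.    -0.001  0.   ] | shift now-axes [-0.0052  0.      0.0525] final-axes [-0.0052  0.      0.0525] | p [ 0.6053 -0.1489  0.0515] [ 1.80e+02 -1.00e-01  8.44e+01] w 0.651 F [-0.2  0.2  0.6] t 18.8
```

View pics/w6.png

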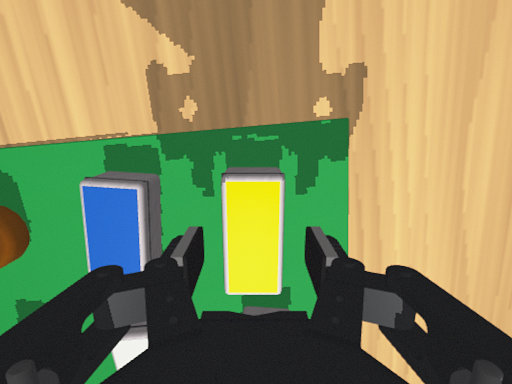

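The yellow tin (u 223–283) is centred between the pads (u≈200 and 308) and aligned. Descend, close, lift.

```bash
python3 -m jog '[{"xyz":[-0.005,0,0.035],"dr":[0,0,0],"fingers":0.65},{"xyz":[0,0,0.022],"dr":[0,0,0],"fingers":0.65},{"xyz":[0,0,0.003],"dr":[0,0,0],"fingers":0.65},{"xyz":[0,0,0],"dr":[0,0,0],"fingers":0.2},{"xyz":[0,0,0],"dr":[0,0,0],"fingers":0.2},{"xyz":[0,0,0],"dr":[0,0,0],"fingers":0.2},{"xyz":[0,0,0],"dr":[0,0,0],"fingers":0.2}]'
python3 -m jog '[{"xyz":[0,0,-0.07],"dr":[0,0,0],"fingers":0.2},{"xyz":[0,0,-0.09],"dr":[0,0,0],"fingers":0.2},{"xyz":[0,0,-0.09],"dr":[0,0,-0.03],"fingers":0.2},{"xyz":[0,0,0],"dr":[0,0,0],"fingers":0.2}]'
python3 -c "
from h import *
x,y=c2w(.048,-.046);to(x,y,.17,90+CY)"
```

```text
time_s: 19.75
position: [0.6058, -0.1523, 0.015]
ee_rot: [179.8, -0.0, 84.4]
force: [-0.2, -0.6, -2.5]
width: 0.413
time_s: 20.25
position: [0.605, -0.1522, 0.169]
ee_rot: [179.9, -0.1, 87.1]
force: [-0.6, -0.0, -2.3]
width: 0.408
dr [ 0.001 -0.001  0.002] | shift now-axes [ 0.3861 -0.0423 -0.0014] final-axes [ 0.3859 -0.0435 -0.0017] | p [ 0.605  -0.1522  0.169 ] [ 1.799e+02 -1.000e-01  8.710e+01] w 0.408 F [-0.6 -0.  -2.3] t 20.2
```

```bash
python3 -m jog '[{"xyz":[0.09,-0.01,0],"dr":[0,0,0],"fingers":0.2},{"xyz":[0.09,-0.01,0],"dr":[0,0,0],"fingers":0.2},{"xyz":[0.09,-0.01,0],"dr":[0,0,0],"fingers":0.2},{"xyz":[0.09,-0.01,0],"dr":[0,0,0],"fingers":0.2},{"xyz":[0.03,0,0],"dr":[0,0,0],"fingers":0.2},{"xyz":[0,0,0],"dr":[0,0,0],"fingers":0.2},{"xyz":[0,0,0],"dr":[0,0,0],"fingers":0.2}]'
python3 -c "
from h import *
x,y=c2w(.048,-.046);to(x,y,.08,90+CY)"
```

```text
time_s: 21.12
position: [0.5902, 0.0876, 0.1615]
ee_rot: [-179.5, -0.1, 86.8]
force: [0.1, -0.2, -1.7]
width: 0.412
dr [-0.006 -0.001 -0.001] | shift now-axes [-0.0118  0.0039  0.1358] final-axes [-0.0117  0.0027  0.1359] | p [0.5902 0.0876 0.1615] [-1.795e+02 -1.000e-01  8.680e+01] w 0.412 F [ 0.1 -0.2 -1.7] t 21.1
```

```bash
python3 -m jog '[{"xyz":[-0.012,0.003,0.03],"dr":[-0.006,-0.001,0],"fingers":0.2},{"xyz":[0,0,0.06],"dr":[0,0,0],"fingers":0.2},{"xyz":[0,0,0.06],"dr":[0,0,0],"fingers":0.2},{"xyz":[0,0,0.05],"dr":[0,0,0],"fingers":0.2},{"xyz":[0,0,0],"dr":[0,0,0],"fingers":0.2},{"xyz":[0,0,0],"dr":[0,0,0],"fingers":0.2}]'
python3 -c "
from h import *
x,y=c2w(.048,-.046);to(x,y,.019,90+CY)"
```

```text
time_s: 21.88
position: [0.5936, 0.0707, 0.0392]
ee_rot: [179.8, 0.1, 86.1]
force: [0.0, -0.1, -1.2]
width: 0.413
dr [ 0.002  0.001 -0.009] | shift now-axes [ 0.0161 -0.0048  0.0336] final-axes [ 0.0161 -0.0045  0.0337] | p [0.5936 0.0707 0.0392] [1.798e+02 1.000e-01 8.610e+01] w 0.413 F [ 0.  -0.1 -1.2] t 21.9
```

```bash
python3 -m jog '[{"xyz":[0.016,-0.0045,0.0],"dr":[0.002,0.001,-0.009],"fingers":0.2},{"xyz":[0,0,0.018],"dr":[0,0,0],"fingers":0.2},{"xyz":[0,0,0.016],"dr":[0,0,0],"fingers":0.2},{"xyz":[0,0,0],"dr":[0,0,0],"fingers":0.2},{"xyz":[0,0,0],"dr":[0,0,0],"fingers":0.2}]'
python3 -c "
from h import *
x,y=c2w(.048,-.046);to(x,y,.018,90+CY)"
```

```text
time_s: 22.5
position: [0.5926, 0.0809, 0.0199]
ee_rot: [179.8, 0.0, 87.0]
force: [0.6, -0.3, -1.6]
width: 0.413
dr [0.003 0.    0.001] | shift now-axes [-0.0008 -0.002   0.0032] final-axes [-0.0008 -0.002   0.0032] | p [0.5926 0.0809 0.0199] [179.8   0.   87. ] w 0.413 F [ 0.6 -0.3 -1.6] t 22.5
```

Release, lift, and re-measure the tins.

```bash
python3 -m jog '[{"xyz":[0,0,0.003],"dr":[0,0,0],"fingers":0.2},{"xyz":[0,0,0],"dr":[0,0,0],"fingers":0.55},{"xyz":[0,0,0],"dr":[0,0,0],"fingers":0.55},{"xyz":[0,0,0],"dr":[0,0,0],"fingers":0.55},{"xyz":[0,0,-0.04],"dr":[0,0,0],"fingers":0.55},{"xyz":[0,0,-0.09],"dr":[0,0,0],"fingers":0.55},{"xyz":[0,0,-0.09],"dr":[0,0,0],"fingers":0.55},{"xyz":[0,0,-0.04],"dr":[0,0,0],"fingers":0.65},{"xyz":[0,0,0],"dr":[0,0,0],"fingers":0.65}]'
python3 - <<'E'
from h import *
t=tins()
p,a=t['orange']; to(p[0],p[1]+.001,.12,a)
E
```

```text
time_s: 23.62
position: [0.5925, 0.0807, 0.1799]
ee_rot: [179.7, 0.0, 87.0]
force: [-0.5, 0.0, -0.7]
width: 0.651
orange [ 602. -259.] yaw 79.0 size [32. 70.] 226
blue [ 523. -148.] yaw 80.2 size [30. 69.] 221
white [ 522. -251.] yaw 91.5 size [70. 30.] 276
red [ 427. -256.] yaw 78.5 size [30. 70.] 232
dr [0.002 0.    0.093] | shift now-axes [-0.5634  0.0468  0.0979] final-axes [-0.5515  0.1249  0.0976] | p [0.5921 0.0807 0.1786] [179.8   0.   87. ] w 0.651 F [0.2 0.3 0.3] t 23.7
```

```bash
python3 -m jog '[{"xyz":[-0.095,0.008,0],"dr":[0,0,0],"fingers":0.65},{"xyz":[-0.095,0.008,0],"dr":[0,0,0],"fingers":0.65},{"xyz":[-0.095,0.008,0.02],"dr":[0,0,0],"fingers":0.65},{"xyz":[-0.095,0.008,0.02],"dr":[0,0,0],"fingers":0.65},{"xyz":[-0.095,0.008,0.02],"dr":[0,0,0],"fingers":0.65},{"xyz":[-0.085,0.008,0.02],"dr":[0,0,0],"fingers":0.65},{"xyz":[0,0,0],"dr":[0,0,0.09],"fingers":0.65},{"xyz":[0,0,0],"dr":[0,0,0],"fingers":0.65},{"xyz":[0,0,0],"dr":[0,0,0],"fingers":0.65}]'
python3 -c "
from h import *
to(.602,-.257,.05,79.5)"
```

```text
time_s: 24.8
position: [0.5991, -0.2647, 0.1118]
ee_rot: [-179.1, -0.4, 79.3]
force: [-0.9, -0.6, 0.1]
width: 0.649
dr [-0.01  -0.004 -0.002] | shift now-axes [0.0128 0.0039 0.103 ] final-axes [0.0135 0.0024 0.103 ] | p [ 0.5991 -0.2647  0.1118] [-179.1   -0.4   79.3] w 0.649 F [-0.9 -0.6  0.1] t 24.8
```

```bash
python3 -m jog '[{"xyz":[0.0135,0.002,0],"dr":[-0.01,-0.004,-0.002],"fingers":0.65},{"xyz":[0,0,0.05],"dr":[0,0,0],"fingers":0.65},{"xyz":[0,0,0.05],"dr":[0,0,0],"fingers":0.65},{"xyz":[0,0,0],"dr":[0,0,0],"fingers":0.65},{"xyz":[0,0,0],"dr":[0,0,0],"fingers":0.65}]'
python3 -c "
from h import *
to(.602,-.257,.019,79.5)
d=snap('wrist'); m=(d['P'][...,2]>.03)&(d['P'][...,2]<.042)&(np.hypot(d['P'][...,0]-.602,d['P'][...,1]+.257)<.05); print(cv2.minAreaRect((d['P'][m][:,:2]*1000).astype(np.float32)))"
```

```text
time_s: 25.42
position: [0.604, -0.2525, 0.0529]
ee_rot: [179.7, 0.1, 80.1]
force: [-0.2, -0.4, 0.3]
width: 0.652
dr [0.004 0.001 0.007] | shift now-axes [-0.0078 -0.0024  0.0565] final-axes [-0.008  -0.002   0.0565] | p [ 0.604  -0.2525  0.0529] [1.797e+02 1.000e-01 8.010e+01] w 0.652 F [-0.2 -0.4  0.3] t 25.4
((602.3112182617188, -257.1394348144531), (75.78157806396484, 36.171573638916016), 79.88609313964844)
```

```bash
python3 -m jog '[{"xyz":[-0.008,-0.002,0.03],"dr":[0.003,0.001,0.003],"fingers":0.65},{"xyz":[0,0,0.022],"dr":[0,0,0],"fingers":0.65},{"xyz":[0,0,0],"dr":[0,0,0],"fingers":0.65},{"xyz":[0,0,0],"dr":[0,0,0],"fingers":0.2},{"xyz":[0,0,0],"dr":[0,0,0],"fingers":0.2},{"xyz":[0,0,0],"dr":[0,0,0],"fingers":0.2},{"xyz":[0,0,0],"dr":[0,0,0],"fingers":0.2}]'
python3 -m jog '[{"xyz":[0,0,-0.07],"dr":[0,0,0],"fingers":0.2},{"xyz":[0,0,-0.09],"dr":[0,0,0],"fingers":0.2},{"xyz":[0,0,-0.09],"dr":[0,0,-0.08],"fingers":0.2},{"xyz":[0,0,0],"dr":[0,0,0],"fingers":0.2}]'
python3 -c "
from h import *
x,y=c2w(-.02,-.046);to(x,y,.17,90+CY)"
```

```text
time_s: 26.35
position: [0.6024, -0.2578, 0.0211]
ee_rot: [179.8, 0.0, 79.8]
force: [-0.2, 0.0, -0.3]
width: 0.408
time_s: 26.85
position: [0.6017, -0.2573, 0.1749]
ee_rot: [179.9, 0.0, 86.9]
force: [-0.5, -1.1, -1.9]
width: 0.412
dr [0.001 0.    0.   ] | shift now-axes [ 0.5613 -0.1607  0.0079] final-axes [ 0.5613 -0.1608  0.0082] | p [ 0.6017 -0.2573  0.1749] [179.9   0.   86.9] w 0.412 F [-0.5 -1.1 -1.9] t 26.9
```

```bash
python3 -m jog '[{"xyz":[0.093,-0.027,0],"dr":[0,0,0],"fingers":0.2},{"xyz":[0.093,-0.027,0],"dr":[0,0,0],"fingers":0.2},{"xyz":[0.093,-0.027,0],"dr":[0,0,0],"fingers":0.2},{"xyz":[0.093,-0.027,0],"dr":[0,0,0],"fingers":0.2},{"xyz":[0.093,-0.027,0],"dr":[0,0,0],"fingers":0.2},{"xyz":[0.09,-0.027,0],"dr":[0,0,0],"fingers":0.2},{"xyz":[0,0,0],"dr":[0,0,0],"fingers":0.2},{"xyz":[0,0,0],"dr":[0,0,0],"fingers":0.2},{"xyz":[0,0,0],"dr":[0,0,0],"fingers":0.2}]'
python3 -c "
from h import *
x,y=c2w(-.02,-.046);to(x,y,.07,90+CY)"
```

```text
time_s: 27.98
position: [0.5172, 0.0897, 0.1668]
ee_rot: [-179.4, -0.1, 86.4]
force: [0.8, 1.1, -1.8]
width: 0.403
dr [-0.007 -0.001 -0.006] | shift now-axes [-0.0089  0.0128  0.1612] final-axes [-0.0087  0.0111  0.1613] | p [0.5172 0.0897 0.1668] [-1.794e+02 -1.000e-01  8.640e+01] w 0.403 F [ 0.8  1.1 -1.8] t 28.0
```

```bash
python3 -m jog '[{"xyz":[-0.005,0.009,0],"dr":[-0.006,-0.001,-0.006],"fingers":0.2},{"xyz":[0,0,0.06],"dr":[0,0,0],"fingers":0.2},{"xyz":[0,0,0.07],"dr":[0,0,0],"fingers":0.2},{"xyz":[0,0,0.05],"dr":[0,0,0],"fingers":0.2},{"xyz":[0,0,0.02],"dr":[0,0,0],"fingers":0.2},{"xyz":[0,0,0],"dr":[0,0,0],"fingers":0.2},{"xyz":[0,0,0],"dr":[0,0,0],"fingers":0.2}]'
python3 -c "
from h import *
x,y=c2w(-.02,-.046);to(x,y,.024,90+CY)"
```

```text
time_s: 28.85
position: [0.5272, 0.0805, 0.0452]
ee_rot: [179.6, 0.0, 86.6]
force: [0.2, -0.1, -1.4]
width: 0.403
dr [ 0.005  0.001 -0.003] | shift now-axes [ 0.0057 -0.0066  0.0353] final-axes [ 0.0057 -0.0064  0.0353] | p [0.5272 0.0805 0.0452] [179.6   0.   86.6] w 0.403 F [ 0.2 -0.1 -1.4] t 28.9
```

```bash
python3 -m jog '[{"xyz":[0.005,-0.006,0.015],"dr":[0.004,0,-0.003],"fingers":0.2},{"xyz":[0,0,0.016],"dr":[0,0,0],"fingers":0.2},{"xyz":[0,0,0.004],"dr":[0,0,0],"fingers":0.2},{"xyz":[0,0,0],"dr":[0,0,0],"fingers":0.2},{"xyz":[0,0,0],"dr":[0,0,0],"fingers":0.2}]'
python3 -c "
from h import *
x,y=c2w(-.02,-.046);to(x,y,.024,90+CY)"
python3 -m jog '[{"xyz":[0,0,0],"dr":[0,0,0],"fingers":0.55},{"xyz":[0,0,0],"dr":[0,0,0],"fingers":0.55},{"xyz":[0,0,0],"dr":[0,0,0],"fingers":0.55},{"xyz":[0,0,-0.04],"dr":[0,0,0],"fingers":0.55},{"xyz":[0,0,-0.09],"dr":[0,0,0],"fingers":0.55},{"xyz":[0,0,-0.09],"dr":[0,0,0],"fingers":0.55},{"xyz":[0,0,-0.04],"dr":[0,0,0],"fingers":0.65},{"xyz":[0,0,0],"dr":[0,0,0],"fingers":0.65}]'
python3 - <<'E'
from h import *
t=tins()
p,a=t['blue']; to(p[0],p[1]+.001,.12,a)
E
```

```text
time_s: 29.48
position: [0.5246, 0.084, 0.0244]
ee_rot: [179.8, 0.0, 86.9]
force: [0.4, -0.4, -1.3]
width: 0.412
dr [0.003 0.001 0.   ] | shift now-axes [ 0.0002 -0.0017  0.0007] final-axes [ 0.0002 -0.0017  0.0007] | p [0.5246 0.084  0.0244] [179.8   0.   86.9] w 0.412 F [ 0.4 -0.4 -1.3] t 29.5
time_s: 30.48
position: [0.5241, 0.084, 0.1859]
ee_rot: [179.7, 0.1, 86.9]
force: [-0.6, 0.5, -1.4]
width: 0.646
blue [ 523. -148.] yaw 80.2 size [30. 69.] 220
white [ 522. -251.] yaw 91.5 size [70. 30.] 274
red [ 427. -256.] yaw 78.5 size [30. 70.] 231
dr [0.002 0.    0.078] | shift now-axes [-0.3848  0.0187  0.1083] final-axes [-0.38    0.0638  0.1079] | p [0.5236 0.0841 0.1848] [179.8   0.   86.9] w 0.649 F [0.3 0.2 0.2] t 30.5
```

```bash
python3 -m jog '[{"xyz":[-0.093,0.004,0],"dr":[0,0,0],"fingers":0.65},{"xyz":[-0.093,0.004,0.02],"dr":[0,0,0],"fingers":0.65},{"xyz":[-0.093,0.004,0.03],"dr":[0,0,0],"fingers":0.65},{"xyz":[-0.085,0.004,0.03],"dr":[0,0,0],"fingers":0.65},{"xyz":[0,0,0],"dr":[0,0,0.075],"fingers":0.65},{"xyz":[0,0,0],"dr":[0,0,0],"fingers":0.65},{"xyz":[0,0,0],"dr":[0,0,0],"fingers":0.65}]'
python3 -c "
from h import *
to(.523,-.147,.05,80.5)"
```

```text
time_s: 31.4
position: [0.5175, -0.1393, 0.1248]
ee_rot: [-179.3, -0.2, 80.6]
force: [1.0, 0.9, 0.1]
width: 0.651
dr [-0.008 -0.002  0.001] | shift now-axes [-0.0116  0.0125  0.1245] final-axes [-0.0111  0.0111  0.1247] | p [ 0.5175 -0.1393  0.1248] [-179.3   -0.2   80.6] w 0.651 F [1.  0.9 0.1] t 31.4
```

```bash
python3 -m jog '[{"xyz":[-0.009,0.009,0],"dr":[-0.007,-0.002,0],"fingers":0.65},{"xyz":[0,0,0.055],"dr":[0,0,0],"fingers":0.65},{"xyz":[0,0,0.055],"dr":[0,0,0],"fingers":0.65},{"xyz":[0,0,0.02],"dr":[0,0,0],"fingers":0.65},{"xyz":[0,0,0],"dr":[0,0,0],"fingers":0.65},{"xyz":[0,0,0],"dr":[0,0,0],"fingers":0.65}]'
python3 -c "
from h import *
to(.523,-.147,.020,80.5)
d=snap('wrist'); m=(d['P'][...,2]>.03)&(d['P'][...,2]<.042)&(np.hypot(d['P'][...,0]-.523,d['P'][...,1]+.147)<.05); print(cv2.minAreaRect((d['P'][m][:,:2]*1000).astype(np.float32)))"
```

```text
time_s: 32.15
position: [0.525, -0.1454, 0.0472]
ee_rot: [179.6, 0.1, 81.0]
force: [-0.4, -0.0, -0.6]
width: 0.649
dr [0.004 0.001 0.006] | shift now-axes [-0.003  -0.0031  0.0453] final-axes [-0.0031 -0.0028  0.0453] | p [ 0.525  -0.1454  0.0472] [1.796e+02 1.000e-01 8.100e+01] w 0.649 F [-0.4 -0.  -0.6] t 32.1
((525.5518188476562, -146.33546447753906), (75.72789764404297, 56.22818374633789), 80.59072875976562)
```

```bash
python3 -m jog '[{"xyz":[-0.003,-0.002,0.024],"dr":[0.003,0.001,0.003],"fingers":0.65},{"xyz":[0,0,0.018],"dr":[0,0,0],"fingers":0.65},{"xyz":[0,0,0],"dr":[0,0,0],"fingers":0.65},{"xyz":[0,0,0],"dr":[0,0,0],"fingers":0.2},{"xyz":[0,0,0],"dr":[0,0,0],"fingers":0.2},{"xyz":[0,0,0],"dr":[0,0,0],"fingers":0.2},{"xyz":[0,0,0],"dr":[0,0,0],"fingers":0.2}]'
python3 -m jog '[{"xyz":[0,0,-0.07],"dr":[0,0,0],"fingers":0.2},{"xyz":[0,0,-0.09],"dr":[0,0,0],"fingers":0.2},{"xyz":[0,0,-0.09],"dr":[0,0,-0.07],"fingers":0.2},{"xyz":[0,0,0],"dr":[0,0,0],"fingers":0.2}]'
python3 -c "
from h import *
x,y=c2w(-.02,.044);to(x,y,.17,90+CY)"
```

```text
time_s: 33.08
position: [0.5241, -0.1475, 0.0215]
ee_rot: [179.8, 0.1, 80.8]
force: [1.1, -0.7, -1.4]
width: 0.408
time_s: 33.58
position: [0.5232, -0.1471, 0.1755]
ee_rot: [179.9, 0.0, 87.0]
force: [-0.4, 0.1, -1.7]
width: 0.411
dr [0.001 0.    0.001] | shift now-axes [ 0.535  -0.0197  0.0088] final-axes [ 0.535  -0.0202  0.0091] | p [ 0.5232 -0.1471  0.1755] [179.9   0.   87. ] w 0.411 F [-0.4  0.1 -1.7] t 33.6
```

```bash
python3 -m jog '[{"xyz":[0.06,0,-0.04],"dr":[0,0,0.11],"fingers":0.2},{"xyz":[0.04,0,0],"dr":[0,0,0.11],"fingers":0.2},{"xyz":[0.0,0,0],"dr":[0,0,0.11],"fingers":0.2},{"xyz":[0,0,0],"dr":[0,0,0.11],"fingers":0.2},{"xyz":[0,0,0],"dr":[0,0,0.11],"fingers":0.2},{"xyz":[0,0,0],"dr":[0,0,0.11],"fingers":0.2},{"xyz":[0,0,0],"dr":[0,0,0.11],"fingers":0.2},{"xyz":[0,0,0],"dr":[0,0,0.11],"fingers":0.2},{"xyz":[0,0,0],"dr":[0,0,0.11],"fingers":0.2},{"xyz":[0,0,0],"dr":[0,0,0.05],"fingers":0.2},{"xyz":[0,0,0],"dr":[0,0,0],"fingers":0.2},{"xyz":[0,0,0],"dr":[0,0,0],"fingers":0.2}]'
python3 -c "
from h import *
x,y=c2w(.015,.040);to(x,y,.18,CY)"
```

```text
time_s: 35.08
position: [0.5252, -0.0838, 0.1849]
ee_rot: [-179.6, 1.2, -5.8]
force: [0.2, -0.3, -0.6]
width: 0.413
dr [-0.005  0.014 -0.031] | shift now-axes [ 0.0207 -0.424   0.0104] final-axes [ 0.0404 -0.4226  0.0081] | p [ 0.5252 -0.0838  0.1849] [-179.6    1.2   -5.8] w 0.413 F [ 0.2 -0.3 -0.6] t 35.1
```

```bash
python3 -m jog '[{"xyz":[0,0,0],"dr":[-0.005,0.014,-0.031],"fingers":0.2},{"xyz":[0.01,-0.09,0],"dr":[0,0,0],"fingers":0.2},{"xyz":[0.01,-0.09,0],"dr":[0,0,0],"fingers":0.2},{"xyz":[0.01,-0.09,0],"dr":[0,0,0],"fingers":0.2},{"xyz":[0.01,-0.09,0],"dr":[0,0,0],"fingers":0.2},{"xyz":[0,-0.04,0],"dr":[0,0,0],"fingers":0.2},{"xyz":[0,0,0],"dr":[0,0,0],"fingers":0.2},{"xyz":[0,0,0],"dr":[0,0,0],"fingers":0.2},{"xyz":[0,0,0],"dr":[0,0,0],"fingers":0.2}]'
python3 - <<'E'
from h import *
x,y=c2w(.015,.040);to(x,y,.0245,CY)
d=snap('wrist','w7.png')
E
```

```text
time_s: 36.2
position: [0.5619, 0.1597, 0.1818]
ee_rot: [179.9, 0.2, -2.8]
force: [0.1, 0.7, -1.6]
width: 0.409
dr [0.001 0.002 0.004] | shift now-axes [ 0.0022 -0.0145  0.2621] final-axes [ 0.0014 -0.0142  0.2621] | p [0.5619 0.1597 0.1818] [179.9   0.2  -2.8] w 0.409 F [ 0.1  0.7 -1.6] t 36.2
```

View pics/w7.png

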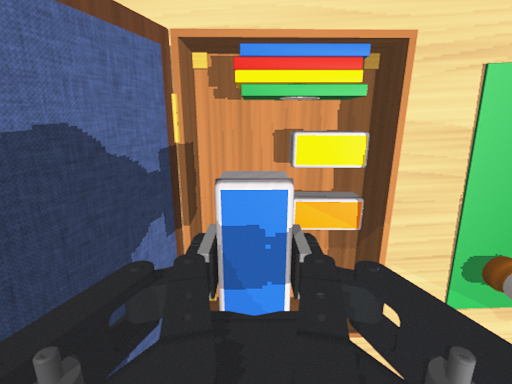

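Yellow (330,150) and orange (327,212) lie flat in the right column. Blue is held lengthwise, ready for the left column, and the plates still stand. Lowering.

```bash
python3 -m jog '[{"xyz":[0.001,-0.012,0],"dr":[0.001,0.001,0.004],"fingers":0.2},{"xyz":[0,0,0.07],"dr":[0,0,0],"fingers":0.2},{"xyz":[0,0,0.08],"dr":[0,0,0],"fingers":0.2},{"xyz":[0,0,0.05],"dr":[0,0,0],"fingers":0.2},{"xyz":[0,0,0.03],"dr":[0,0,0],"fingers":0.2},{"xyz":[0,0,0],"dr":[0,0,0],"fingers":0.2},{"xyz":[0,0,0],"dr":[0,0,0],"fingers":0.2}]'
python3 -c "
from h import *
x,y=c2w(.015,.042);to(x,y,.0245,CY)"
```

```text
time_s: 37.12
position: [0.5649, 0.1666, 0.0419]
ee_rot: [-179.9, -0.2, -3.4]
force: [-0.4, -0.7, -0.8]
width: 0.413
dr [-0.001 -0.003 -0.003] | shift now-axes [-0.0032 -0.0057  0.029 ] final-axes [-0.0031 -0.0058  0.029 ] | p [0.5649 0.1666 0.0419] [-179.9   -0.2   -3.4] w 0.413 F [-0.4 -0.7 -0.8] t 37.1
```

```bash
python3 -m jog '[{"xyz":[-0.003,-0.005,0.014],"dr":[0,-0.002,-0.003],"fingers":0.2},{"xyz":[0,0,0.012],"dr":[0,0,0],"fingers":0.2},{"xyz":[0,0,0.002],"dr":[0,0,0],"fingers":0.2},{"xyz":[0,0,0],"dr":[0,0,0],"fingers":0.2}]'
python3 -m jog '[{"xyz":[0,0,0],"dr":[0,0,0],"fingers":0.5},{"xyz":[0,0,0],"dr":[0,0,0],"fingers":0.5},{"xyz":[0,0,0],"dr":[0,0,0],"fingers":0.5},{"xyz":[0,0,-0.04],"dr":[0,0,0],"fingers":0.5},{"xyz":[0,0,-0.09],"dr":[0,0,0],"fingers":0.5},{"xyz":[0,0,-0.09],"dr":[0,0,0],"fingers":0.5},{"xyz":[0,0,-0.04],"dr":[0,0,0],"fingers":0.65},{"xyz":[0,0,0],"dr":[0,0,0],"fingers":0.65}]'
python3 - <<'E'
from h import *
t=tins()
p,a=t['red']; to(p[0],p[1]+.001,.2,a)
p,a=t['white']; to(p[0],p[1]+.001,.2,a)
E
```

```text
time_s: 37.62
position: [0.5641, 0.1701, 0.0257]
ee_rot: [-179.9, -0.2, -3.1]
force: [-0.4, 0.1, -0.8]
width: 0.411
time_s: 38.62
position: [0.5638, 0.1697, 0.1875]
ee_rot: [-179.9, -0.3, -3.1]
force: [-0.0, 0.0, -1.0]
width: 0.651
white [ 521. -251.] yaw 91.5 size [70. 30.] 260
red [ 427. -256.] yaw 78.5 size [30. 70.] 233
dr [ 0.001 -0.002 -0.949] | shift now-axes [-0.1883  0.7191 -0.0243] final-axes [-0.7389 -0.0813 -0.0228] | p [0.5634 0.1696 0.1863] [-179.9   -0.2   -3.1] w 0.653 F [-0.5 -0.  -0.3] t 38.7
dr [ 1.000e-03 -2.000e-03 -1.101e+00] | shift now-axes [-0.0319  0.7013 -0.0237] final-axes [-0.6965 -0.0882 -0.0228] | p [0.5634 0.1696 0.1863] [-179.9   -0.2   -3.1] w 0.653 F [-0.5 -0.  -0.3] t 38.7
```

```bash
python3 -m jog '[{"xyz":[-0.004,0.09,0],"dr":[0,0,0],"fingers":0.65},{"xyz":[-0.004,0.09,0],"dr":[0,0,0],"fingers":0.65},{"xyz":[-0.004,0.09,0],"dr":[0,0,0],"fingers":0.65},{"xyz":[-0.004,0.09,0],"dr":[0,0,0],"fingers":0.65},{"xyz":[-0.004,0.09,0],"dr":[0,0,0],"fingers":0.65},{"xyz":[-0.004,0.09,0],"dr":[0,0,0],"fingers":0.65},{"xyz":[-0.004,0.09,0],"dr":[0,0,0],"fingers":0.65},{"xyz":[-0.004,0.07,0],"dr":[0,0,0],"fingers":0.65}]'
python3 -m jog '[{"xyz":[0,0,0],"dr":[0,0,-0.113],"fingers":0.65},{"xyz":[0,0,0],"dr":[0,0,-0.113],"fingers":0.65},{"xyz":[0,0,0],"dr":[0,0,-0.113],"fingers":0.65},{"xyz":[0,0,0],"dr":[0,0,-0.113],"fingers":0.65},{"xyz":[0,0,0],"dr":[0,0,-0.113],"fingers":0.65},{"xyz":[0,0,0],"dr":[0,0,-0.113],"fingers":0.65},{"xyz":[0,0,0],"dr":[0,0,-0.113],"fingers":0.65},{"xyz":[0,0,0],"dr":[0,0,-0.113],"fingers":0.65},{"xyz":[0,0,0],"dr":[0,0,-0.113],"fingers":0.65},{"xyz":[0,0,0],"dr":[0,0,-0.08],"fingers":0.65},{"xyz":[0,0,0],"dr":[0,0,0],"fingers":0.65},{"xyz":[0,0,0],"dr":[0,0,0],"fingers":0.65}]'
python3 -c "
from h import *
to(.522,-.250,.05,91.5)"
```

```text
time_s: 39.67
position: [0.5166, -0.257, 0.1702]
ee_rot: [-179.5, 0.9, -2.8]
force: [0.4, -0.1, 0.0]
width: 0.651
time_s: 41.18
position: [0.5096, -0.2552, 0.1463]
ee_rot: [-177.7, -2.1, 94.1]
force: [-0.1, 0.4, 0.1]
width: 0.646
dr [-0.027 -0.023  0.031] | shift now-axes [0.0014 0.0277 0.1597] final-axes [0.0081 0.0209 0.1605] | p [ 0.5096 -0.2552  0.1463] [-177.7   -2.1   94.1] w 0.646 F [-0.1  0.4  0.1] t 41.2
```

```bash
python3 -m jog '[{"xyz":[0,0,0],"dr":[-0.027,-0.023,0.031],"fingers":0.65},{"xyz":[0.006,0.019,0.03],"dr":[0,0,0],"fingers":0.65},{"xyz":[0,0,0.06],"dr":[0,0,0],"fingers":0.65},{"xyz":[0,0,0.05],"dr":[0,0,0],"fingers":0.65},{"xyz":[0,0,0],"dr":[0,0,0],"fingers":0.65},{"xyz":[0,0,0],"dr":[0,0,0],"fingers":0.65}]'
python3 -c "
from h import *
to(.522,-.250,.020,91.5)
d=snap('wrist'); m=(d['P'][...,2]>.034)&(d['P'][...,2]<.040)&(np.hypot(d['P'][...,0]-.522,d['P'][...,1]+.25)<.05); print(cv2.minAreaRect((d['P'][m][:,:2]*1000).astype(np.float32)))"
```

```text
time_s: 41.92
position: [0.5213, -0.2512, 0.0596]
ee_rot: [180.0, 0.0, 90.8]
force: [1.1, -0.6, 0.5]
width: 0.644
dr [ 0.     0.    -0.008] | shift now-axes [0.002  0.0011 0.0661] final-axes [0.0019 0.0012 0.0661] | p [ 0.5213 -0.2512  0.0596] [180.    0.   90.8] w 0.644 F [ 1.1 -0.6  0.5] t 41.9
((521.325439453125, -247.58709716796875), (34.88689041137695, 74.80326080322266), 0.5432835221290588)
```

```bash
python3 -m jog '[{"xyz":[0.002,0,0.036],"dr":[0,0,0],"fingers":0.65},{"xyz":[0,0,0.024],"dr":[0,0,0],"fingers":0.65},{"xyz":[0,0,0.003],"dr":[0,0,0],"fingers":0.65},{"xyz":[0,0,0],"dr":[0,0,0],"fingers":0.2},{"xyz":[0,0,0],"dr":[0,0,0],"fingers":0.2},{"xyz":[0,0,0],"dr":[0,0,0],"fingers":0.2},{"xyz":[0,0,0],"dr":[0,0,0],"fingers":0.2}]'
python3 -m jog '[{"xyz":[0,0,-0.07],"dr":[0,0,0],"fingers":0.2},{"xyz":[0,0,-0.09],"dr":[0,0,0],"fingers":0.2},{"xyz":[0,0,-0.09],"dr":[0,0,0.045],"fingers":0.2},{"xyz":[0,0,0],"dr":[0,0,0],"fingers":0.2}]'
python3 -c "
from h import *
x,y=c2w(-.092,-.046);to(x,y,.17,90+CY)"
```

```text
time_s: 42.85
position: [0.5235, -0.2517, 0.026]
ee_rot: [179.6, 0.3, 90.7]
force: [-0.1, 0.7, -0.9]
width: 0.413
time_s: 43.35
position: [0.5221, -0.2507, 0.1801]
ee_rot: [179.6, 0.3, 86.7]
force: [-0.0, -0.9, -1.7]
width: 0.409
dr [ 0.004  0.003 -0.002] | shift now-axes [ 0.557  -0.1495  0.0133] final-axes [ 0.5574 -0.1477  0.0168] | p [ 0.5221 -0.2507  0.1801] [179.6   0.3  86.7] w 0.409 F [-0.  -0.9 -1.7] t 43.4
```

```bash
python3 -m jog '[{"xyz":[0.092,-0.025,0],"dr":[0.002,0.002,0],"fingers":0.2},{"xyz":[0.092,-0.025,0],"dr":[0,0,0],"fingers":0.2},{"xyz":[0.092,-0.025,0],"dr":[0,0,0],"fingers":0.2},{"xyz":[0.092,-0.025,0],"dr":[0,0,0],"fingers":0.2},{"xyz":[0.092,-0.025,0],"dr":[0,0,0],"fingers":0.2},{"xyz":[0.085,-0.02,0],"dr":[0,0,0],"fingers":0.2},{"xyz":[0,0,0],"dr":[0,0,0],"fingers":0.2},{"xyz":[0,0,0],"dr":[0,0,0],"fingers":0.2},{"xyz":[0,0,0],"dr":[0,0,0],"fingers":0.2}]'
python3 -c "
from h import *
x,y=c2w(-.092,-.046);to(x,y,.028,90+CY)"
```

```text
time_s: 44.48
position: [0.4474, 0.0899, 0.1707]
ee_rot: [-179.5, -0.1, 86.8]
force: [0.5, -0.1, -1.3]
width: 0.407
dr [-0.006 -0.001 -0.001] | shift now-axes [-0.0029  0.0094  0.2378] final-axes [-0.0026  0.0073  0.2379] | p [0.4474 0.0899 0.1707] [-1.795e+02 -1.000e-01  8.680e+01] w 0.407 F [ 0.5 -0.1 -1.3] t 44.5
```

```bash
python3 -m jog '[{"xyz":[0,0.005,0],"dr":[-0.006,-0.001,0],"fingers":0.2},{"xyz":[0,0,0.07],"dr":[0,0,0],"fingers":0.2},{"xyz":[0,0,0.07],"dr":[0,0,0],"fingers":0.2},{"xyz":[0,0,0.05],"dr":[0,0,0],"fingers":0.2},{"xyz":[0,0,0.02],"dr":[0,0,0],"fingers":0.2},{"xyz":[0,0,0],"dr":[0,0,0],"fingers":0.2},{"xyz":[0,0,0],"dr":[0,0,0],"fingers":0.2}]'
python3 -c "
from h import *
x,y=c2w(-.092,-.046);to(x,y,.0285,90+CY)"
```

```text
time_s: 45.35
position: [0.4544, 0.0854, 0.0429]
ee_rot: [179.6, 0.1, 86.4]
force: [-0.1, -0.5, -1.2]
width: 0.41
dr [ 0.005  0.001 -0.006] | shift now-axes [ 0.0041 -0.0051  0.024 ] final-axes [ 0.0041 -0.0049  0.0241] | p [0.4544 0.0854 0.0429] [1.796e+02 1.000e-01 8.640e+01] w 0.41 F [-0.1 -0.5 -1.2] t 45.4
```

```bash
python3 -m jog '[{"xyz":[0.004,-0.004,0.014],"dr":[0.004,0,-0.005],"fingers":0.2},{"xyz":[0,0,0.01],"dr":[0,0,0],"fingers":0.2},{"xyz":[0,0,0],"dr":[0,0,0],"fingers":0.2},{"xyz":[0,0,0],"dr":[0,0,0],"fingers":0.2}]'
python3 -m jog '[{"xyz":[0,0,0],"dr":[0,0,0],"fingers":0.55},{"xyz":[0,0,0],"dr":[0,0,0],"fingers":0.55},{"xyz":[0,0,0],"dr":[0,0,0],"fingers":0.55},{"xyz":[0,0,-0.04],"dr":[0,0,0],"fingers":0.55},{"xyz":[0,0,-0.09],"dr":[0,0,0],"fingers":0.55},{"xyz":[0,0,-0.09],"dr":[0,0,0],"fingers":0.55},{"xyz":[0,0,-0.04],"dr":[0,0,0],"fingers":0.65},{"xyz":[0,0,0],"dr":[0,0,0],"fingers":0.65}]'
python3 - <<'E'
from h import *
t=tins()
p,a=t['red']; to(p[0],p[1]+.001,.14,a)
E
```

```text
time_s: 45.85
position: [0.4531, 0.0882, 0.0291]
ee_rot: [179.8, 0.1, 86.9]
force: [-0.4, -0.0, -1.5]
width: 0.408
time_s: 46.85
position: [0.4524, 0.0883, 0.1903]
ee_rot: [179.7, 0.1, 86.9]
force: [-0.1, -0.6, -0.5]
width: 0.648
red [ 427. -256.] yaw 78.5 size [30. 70.] 228
dr [0.002 0.001 0.097] | shift now-axes [-0.5738 -0.0099  0.0828] final-axes [-0.5692  0.0737  0.0821] | p [0.4519 0.0883 0.1893] [1.798e+02 1.000e-01 8.690e+01] w 0.649 F [0.3 0.2 0.4] t 46.9
```

```bash
python3 -m jog '[{"xyz":[-0.094,0,0],"dr":[0,0,0],"fingers":0.65},{"xyz":[-0.094,0,0],"dr":[0,0,0],"fingers":0.65},{"xyz":[-0.094,-0.003,0.02],"dr":[0,0,0],"fingers":0.65},{"xyz":[-0.094,-0.003,0.02],"dr":[0,0,0],"fingers":0.65},{"xyz":[-0.094,-0.003,0.02],"dr":[0,0,0],"fingers":0.65},{"xyz":[-0.09,-0.003,0],"dr":[0,0,0],"fingers":0.65},{"xyz":[0,0,0],"dr":[0,0,0.097],"fingers":0.65},{"xyz":[0,0,0],"dr":[0,0,0],"fingers":0.65},{"xyz":[0,0,0],"dr":[0,0,0],"fingers":0.65}]'
python3 -c "
from h import *
to(.427,-.255,.05,78)"
```

```text
time_s: 48.02
position: [0.421, -0.2542, 0.1385]
ee_rot: [-179.1, -0.5, 78.7]
force: [-0.4, 0.2, -0.7]
width: 0.653
dr [-0.01  -0.006  0.008] | shift now-axes [-0.0006  0.0123  0.1473] final-axes [0.0007 0.01   0.1474] | p [ 0.421  -0.2542  0.1385] [-179.1   -0.5   78.7] w 0.653 F [-0.4  0.2 -0.7] t 48.0
```

```bash
python3 -m jog '[{"xyz":[0,0.008,0],"dr":[-0.01,-0.006,0.005],"fingers":0.65},{"xyz":[0,0,0.06],"dr":[0,0,0],"fingers":0.65},{"xyz":[0,0,0.06],"dr":[0,0,0],"fingers":0.65},{"xyz":[0,0,0.03],"dr":[0,0,0],"fingers":0.65},{"xyz":[0,0,0],"dr":[0,0,0],"fingers":0.65},{"xyz":[0,0,0],"dr":[0,0,0],"fingers":0.65}]'
python3 -c "
from h import *
to(.427,-.255,.020,78)
d=snap('wrist'); m=(d['P'][...,2]>.034)&(d['P'][...,2]<.040)&(np.hypot(d['P'][...,0]-.427,d['P'][...,1]+.255)<.05); print(cv2.minAreaRect((d['P'][m][:,:2]*1000).astype(np.float32)))"
```

```text
time_s: 48.78
position: [0.4286, -0.2533, 0.0471]
ee_rot: [179.7, 0.3, 78.8]
force: [1.5, -0.8, 1.0]
width: 0.646
dr [0.004 0.003 0.01 ] | shift now-axes [-0.0031 -0.0023  0.0452] final-axes [-0.0034 -0.002   0.0452] | p [ 0.4286 -0.2533  0.0471] [179.7   0.3  78.8] w 0.646 F [ 1.5 -0.8  1. ] t 48.8
((429.1864013671875, -253.86099243164062), (75.26458740234375, 56.08968734741211), 79.16069030761719)
```

```bash
python3 -m jog '[{"xyz":[-0.003,-0.002,0.024],"dr":[0.003,0.002,0],"fingers":0.65},{"xyz":[0,0,0.016],"dr":[0,0,0],"fingers":0.65},{"xyz":[0,0,0],"dr":[0,0,0],"fingers":0.65},{"xyz":[0,0,0],"dr":[0,0,0],"fingers":0.2},{"xyz":[0,0,0],"dr":[0,0,0],"fingers":0.2},{"xyz":[0,0,0],"dr":[0,0,0],"fingers":0.2},{"xyz":[0,0,0],"dr":[0,0,0],"fingers":0.2}]'
python3 -m jog '[{"xyz":[0,0,-0.07],"dr":[0,0,0],"fingers":0.2},{"xyz":[0,0,-0.09],"dr":[0,0,0],"fingers":0.2},{"xyz":[0,0,-0.09],"dr":[0,0,0],"fingers":0.2},{"xyz":[0,0,-0.03],"dr":[0,0,0],"fingers":0.2},{"xyz":[0,0,0],"dr":[0,0,0],"fingers":0.2}]'
python3 -c "
from h import *
x,y=c2w(-.085,.042);to(x,y,.18,CY)"
```

```text
time_s: 49.7
position: [0.4275, -0.2554, 0.0227]
ee_rot: [179.8, 0.1, 78.8]
force: [-0.1, -0.5, -1.5]
width: 0.405
time_s: 50.32
position: [0.4264, -0.2544, 0.1952]
ee_rot: [179.9, 0.1, 78.8]
force: [-1.3, -0.4, -2.2]
width: 0.409
dr [0.001 0.    0.953] | shift now-axes [ 0.715  -0.0784  0.0243] final-axes [ 0.0227 -0.7189  0.0253] | p [ 0.4264 -0.2544  0.1952] [1.799e+02 1.000e-01 7.880e+01] w 0.409 F [-1.3 -0.4 -2.2] t 50.3
```

```bash
python3 -m jog '[{"xyz":[0,0,0],"dr":[0,0,0.107],"fingers":0.2},{"xyz":[0,0,0],"dr":[0,0,0.107],"fingers":0.2},{"xyz":[0,0,0],"dr":[0,0,0.107],"fingers":0.2},{"xyz":[0,0,0],"dr":[0,0,0.107],"fingers":0.2},{"xyz":[0,0,0],"dr":[0,0,0.107],"fingers":0.2},{"xyz":[0,0,0],"dr":[0,0,0.107],"fingers":0.2},{"xyz":[0,0,0],"dr":[0,0,0.107],"fingers":0.2},{"xyz":[0,0,0],"dr":[0,0,0.107],"fingers":0.2},{"xyz":[0,0,0],"dr":[0,0,0.107],"fingers":0.2},{"xyz":[0,0,0],"dr":[0,0,0],"fingers":0.2}]'
python3 -c "
from h import *
x,y=c2w(-.085,.042);to(x,y,.18,CY)"
```

```text
time_s: 51.58
position: [0.4223, -0.2507, 0.1803]
ee_rot: [-179.2, 1.0, -6.6]
force: [-0.1, 0.9, -2.0]
width: 0.411
dr [-0.009  0.012 -0.041] | shift now-axes [-0.0134 -0.7135  0.0102] final-axes [ 2.990e-02 -7.131e-01  6.000e-04] | p [ 0.4223 -0.2507  0.1803] [-179.2    1.    -6.6] w 0.411 F [-0.1  0.9 -2. ] t 51.6
```

```bash
python3 -m jog '[{"xyz":[0,0,0],"dr":[-0.009,0.012,-0.041],"fingers":0.2},{"xyz":[0.005,-0.09,0],"dr":[0,0,0],"fingers":0.2},{"xyz":[0.005,-0.09,0],"dr":[0,0,0],"fingers":0.2},{"xyz":[0.005,-0.09,0],"dr":[0,0,0],"fingers":0.2},{"xyz":[0.005,-0.09,0],"dr":[0,0,0],"fingers":0.2},{"xyz":[0.005,-0.09,0],"dr":[0,0,0],"fingers":0.2},{"xyz":[0.005,-0.09,0],"dr":[0,0,0],"fingers":0.2},{"xyz":[0,-0.09,0],"dr":[0,0,0],"fingers":0.2},{"xyz":[0,-0.04,0],"dr":[0,0,0],"fingers":0.2},{"xyz":[0,0,0],"dr":[0,0,0],"fingers":0.2},{"xyz":[0,0,0],"dr":[0,0,0],"fingers":0.2},{"xyz":[0,0,0],"dr":[0,0,0],"fingers":0.2}]'
python3 - <<'E'
from h import *
x,y=c2w(-.085,.042);to(x,y,.0255,CY)
d=snap('wrist','w8.png')
E
```

```text
time_s: 53.08
position: [0.4525, 0.1614, 0.1728]
ee_rot: [-179.9, 0.5, -0.7]
force: [-0.7, -1.1, -1.4]
width: 0.407
dr [-0.001  0.006  0.027] | shift now-axes [ 0.02   -0.0232  0.2454] final-axes [ 0.0168 -0.0245  0.2455] | p [0.4525 0.1614 0.1728] [-179.9    0.5   -0.7] w 0.407 F [-0.7 -1.1 -1.4] t 53.1
```

View pics/w8.png

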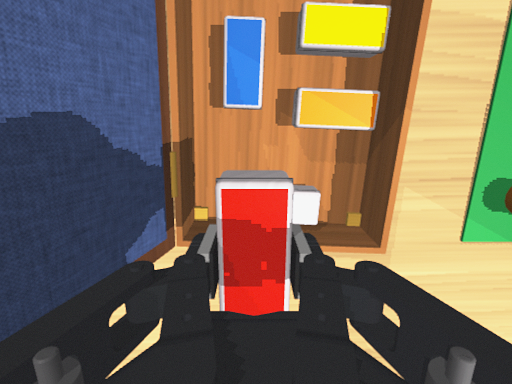

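White's right edge is at u=320, where u≈377 was expected. It seems to have been knocked sideways inside the case and partly blocks red's slot. Measuring before lowering.

```bash
python3 -m jog '[{"xyz":[0,0.06,-0.02],"dr":[0,0.006,0.027],"fingers":0.2},{"xyz":[0,0.09,-0.04],"dr":[0,0,0],"fingers":0.2},{"xyz":[0,0.09,0],"dr":[0,0,0],"fingers":0.2},{"xyz":[0,0.03,0],"dr":[0,0,0],"fingers":0.2},{"xyz":[0,0,0],"dr":[0,0,0],"fingers":0.2},{"xyz":[0,0,0],"dr":[0,0,0],"fingers":0.2}]'
cat >> h.py <<'E'
def incase(save=None):
    for cam in('top','wrist'):
        d=snap(cam,save and cam+save); im=d['img']; hsv=cv2.cvtColor(im,cv2.COLOR_RGB2HSV); H,S,V=[hsv[...,i].astype(int) for i in range(3)]
        P=d['P']; c=w2c(P); reg=(P[...,2]>.034)&(P[...,2]<.044)&(np.abs(c[...,0])<.145)&(np.abs(c[...,1])<.095)
        M={'yellow':(S>100)&(H>21)&(H<38),'orange':(S>100)&(H>8)&(H<20)&(V>180),'blue':(S>90)&(H>98)&(H<130),'white':(S<40)&(V>150),'red':(S>150)&((H<5)|(H>172))}
        for n,m in M.items():
            m=m&reg&(c[...,0]<.1)
            if m.sum()>40: print(cam,n,[np.round(v,0) for v in cv2.minAreaRect((c[m]*1000).astype(np.float32))],m.sum())
E
python3 -c "
from h import *
incase('9.png')"
```

```text
time_s: 53.88
position: [0.4446, -0.0083, 0.2098]
ee_rot: [-179.9, -0.1, -3.3]
force: [0.6, 0.5, -1.4]
width: 0.411
top yellow [array([ 50., -46.]), array([70., 33.]), np.float64(89.0)] 208
top orange [array([-18., -38.]), array([28., 51.]), np.float64(4.0)] 111
top blue [array([16., 41.]), array([31., 71.]), np.float64(89.0)] 208
top white [array([-42.,  -2.]), array([ 61., 185.]), np.float64(87.0)] 151
wrist yellow [array([ 50., -44.]), array([70., 30.]), np.float64(90.0)] 2312
wrist orange [array([-18., -46.]), array([70., 30.]), np.float64(90.0)] 1868
wrist blue [array([18., 43.]), array([31., 70.]), np.float64(90.0)] 2106
wrist white [array([-33., -12.]), array([202., 142.]), np.float64(1.0)] 2999
```

View pics/top9.png

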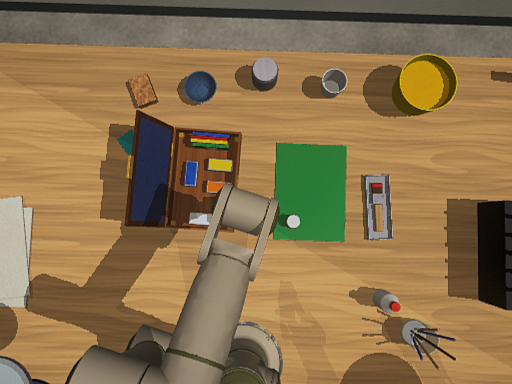

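The brush lies in the tray (377,205), the mat holds only the jar, and white is now near (200,218), about mid-width against the near wall.

```bash
python3 - <<'E'
from h import *
for cam in('wrist','top'):
    d=snap(cam); im=d['img']; hsv=cv2.cvtColor(im,cv2.COLOR_RGB2HSV)
    c=w2c(d['P']); Z=d['P'][...,2]
    m=((hsv[...,1]<40)&(hsv[...,2]>150)&(Z>.03)&(Z<.044)&(np.abs(c[...,0])<.145)&(np.abs(c[...,1])<.095)&(c[...,0]<-.05)).astype(np.uint8)
    n,l,s,ce=cv2.connectedComponentsWithStats(m)
    k=1+np.argmax(s[1:,4]); print(cam,s[k],cv2.minAreaRect((c[l==k]*1000).astype(np.float32)),np.median(Z[l==k]))
E
python3 -c "
import cv2; a=cv2.imread('pics/wrist9.png'); cv2.imwrite('pics/c9.png',a)"
```

```text
wrist [ 100  184   68   30 1845] ((-116.07431030273438, -1.8872108459472656), (74.05437469482422, 35.36006164550781), 89.64444732666016) 0.037282130681178194
top [189 214  20  11 137] ((-119.75193786621094, 4.211339950561523), (30.047645568847656, 57.054901123046875), 4.542050838470459) 0.03892635935252531
```

View pics/c9.png

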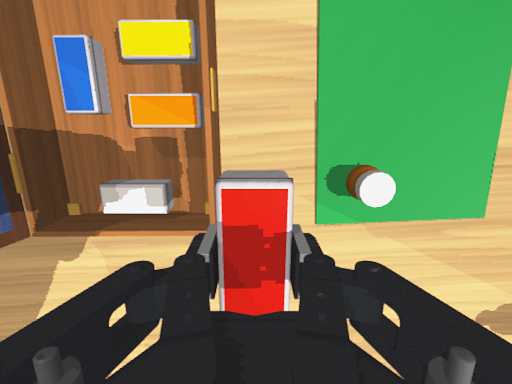

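White sits squarely at case (-116,-2) mm. There is still a free strip for red crosswise at x≈-60, y≈8, with the fingers passing between blue and orange and in front of white. I'll turn back to the crosswise yaw and put it there.

```bash
python3 -m jog '[{"xyz":[0,0,0],"dr":[0,0,-0.11],"fingers":0.2},{"xyz":[0,0,0],"dr":[0,0,-0.11],"fingers":0.2},{"xyz":[0,0,0],"dr":[0,0,-0.11],"fingers":0.2},{"xyz":[0,0,0],"dr":[0,0,-0.11],"fingers":0.2},{"xyz":[0,0,0],"dr":[0,0,-0.11],"fingers":0.2},{"xyz":[0,0,0],"dr":[0,0,-0.11],"fingers":0.2},{"xyz":[0,0,0],"dr":[0,0,-0.11],"fingers":0.2},{"xyz":[0,0,0],"dr":[0,0,-0.11],"fingers":0.2},{"xyz":[0,0,0],"dr":[0,0,-0.11],"fingers":0.2},{"xyz":[0,0,0],"dr":[0,0,-0.05],"fingers":0.2},{"xyz":[0,0,0],"dr":[0,0,0],"fingers":0.2},{"xyz":[0,0,0],"dr":[0,0,0],"fingers":0.2}]'
python3 -c "
from h import *
x,y=c2w(-.060,.008);to(x,y,.17,90+CY)"
```

```text
time_s: 55.58
position: [0.4447, -0.0014, 0.2091]
ee_rot: [-180.0, -0.1, 89.7]
force: [-0.4, 0.1, -1.2]
width: 0.411
dr [-0.    -0.001  0.032] | shift now-axes [0.2363 0.0683 0.0655] final-axes [0.2394 0.0568 0.0651] | p [ 0.4447 -0.0014  0.2091] [-1.80e+02 -1.00e-01  8.97e+01] w 0.411 F [-0.4  0.1 -1.2] t 55.6
```

```bash
python3 -m jog '[{"xyz":[0,0,0],"dr":[0,0,0.032],"fingers":0.2},{"xyz":[0.08,0.019,0],"dr":[0,0,0],"fingers":0.2},{"xyz":[0.08,0.019,0],"dr":[0,0,0.03],"fingers":0.2},{"xyz":[0.07,0.019,0.03],"dr":[0,0,0],"fingers":0.2},{"xyz":[0,0,0.03],"dr":[0,0,0],"fingers":0.2},{"xyz":[0,0,0],"dr":[0,0,0],"fingers":0.2},{"xyz":[0,0,0],"dr":[0,0,0],"fingers":0.2},{"xyz":[0,0,0],"dr":[0,0,0],"fingers":0.2}]'
python3 -c "
from h import *
x,y=c2w(-.060,.008);to(x,y,.08,90+CY)"
```

```text
time_s: 56.58
position: [0.491, 0.1381, 0.174]
ee_rot: [179.8, -0.1, 83.6]
force: [0.3, -0.0, -2.8]
width: 0.415
dr [ 0.002 -0.001 -0.038] | shift now-axes [ 0.0024 -0.0082  0.1566] final-axes [ 0.0032 -0.0076  0.1566] | p [0.491  0.1381 0.174 ] [ 1.798e+02 -1.000e-01  8.360e+01] w 0.415 F [ 0.3 -0.  -2.8] t 56.6
```

```bash
python3 -m jog '[{"xyz":[0.002,-0.006,0.0],"dr":[0.002,-0.001,-0.038],"fingers":0.2},{"xyz":[0,0,0.06],"dr":[0,0,0],"fingers":0.2},{"xyz":[0,0,0.06],"dr":[0,0,0],"fingers":0.2},{"xyz":[0,0,0.02],"dr":[0,0,0],"fingers":0.2},{"xyz":[0,0,0],"dr":[0,0,0],"fingers":0.2},{"xyz":[0,0,0],"dr":[0,0,0],"fingers":0.2}]'
python3 -c "
from h import *
x,y=c2w(-.060,.008);to(x,y,.06,90+CY)"
```

```text
time_s: 57.32
position: [0.4908, 0.1381, 0.0935]
ee_rot: [179.4, -0.1, 86.7]
force: [-1.2, 0.5, -1.1]
width: 0.407
dr [ 0.007 -0.001 -0.002] | shift now-axes [ 0.003  -0.0079  0.0558] final-axes [ 0.0031 -0.0073  0.0559] | p [0.4908 0.1381 0.0935] [ 1.794e+02 -1.000e-01  8.670e+01] w 0.407 F [-1.2  0.5 -1.1] t 57.3
```

```bash
python3 -m jog '[{"xyz":[0.003,-0.008,0.0],"dr":[0.006,-0.001,-0.002],"fingers":0.2},{"xyz":[0,0,0.03],"dr":[0,0,0],"fingers":0.2},{"xyz":[0,0,0.03],"dr":[0,0,0],"fingers":0.2},{"xyz":[0,0,0],"dr":[0,0,0],"fingers":0.2},{"xyz":[0,0,0],"dr":[0,0,0],"fingers":0.2}]'
python3 - <<'E'
from h import *
x,y=c2w(-.060,.008);to(x,y,.0255,90+CY)
snap('wrist','w10.png')
E
```

```text
time_s: 57.95
position: [0.4876, 0.141, 0.0612]
ee_rot: [179.6, -0.0, 87.0]
force: [-0.1, -0.8, -0.5]
width: 0.41
dr [ 0.005 -0.     0.001] | shift now-axes [-0.0013 -0.0022  0.0594] final-axes [-0.0013 -0.0017  0.0594] | p [0.4876 0.141  0.0612] [179.6  -0.   87. ] w 0.41 F [-0.1 -0.8 -0.5] t 58.0
```

View pics/w10.png

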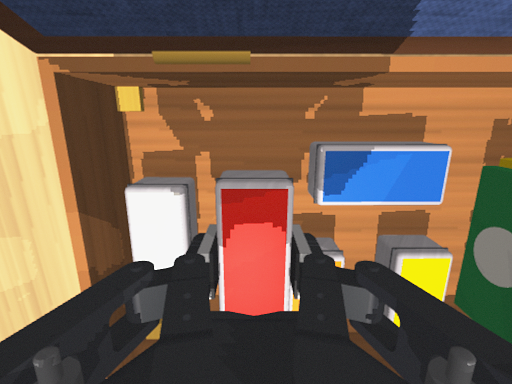

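White (128–195) is to the left, blue upper right, orange behind the right finger (u≥317). The fingers have clear lanes. Lowering slowly.

```bash
python3 -m jog '[{"xyz":[-0.001,-0.002,0.02],"dr":[0.004,0,0],"fingers":0.2},{"xyz":[0,0,0.02],"dr":[0,0,0],"fingers":0.2},{"xyz":[0,0,0.01],"dr":[0,0,0],"fingers":0.2},{"xyz":[0,0,0],"dr":[0,0,0],"fingers":0.2}]'
python3 -c "
from h import *
x,y=c2w(-.060,.008);to(x,y,.0255,90+CY)"
```

```text
time_s: 58.5
position: [0.4865, 0.1404, 0.0295]
ee_rot: [179.9, -0.0, 87.0]
force: [0.9, -0.6, -0.5]
width: 0.41
dr [ 0.001 -0.     0.001] | shift now-axes [-0.0003 -0.      0.0067] final-axes [-0.0003  0.      0.0067] | p [0.4865 0.1404 0.0295] [179.9  -0.   87. ] w 0.41 F [ 0.9 -0.6 -0.5] t 58.5
```

```bash
python3 -m jog '[{"xyz":[0,0,0.007],"dr":[0,0,0],"fingers":0.2},{"xyz":[0,0,0],"dr":[0,0,0],"fingers":0.2},{"xyz":[0,0,0],"dr":[0,0,0],"fingers":0.49},{"xyz":[0,0,0],"dr":[0,0,0],"fingers":0.49},{"xyz":[0,0,0],"dr":[0,0,0],"fingers":0.49},{"xyz":[0,0,-0.02],"dr":[0,0,0],"fingers":0.49},{"xyz":[0,0,-0.06],"dr":[0,0,0],"fingers":0.49},{"xyz":[0,0,-0.09],"dr":[0,0,0],"fingers":0.49},{"xyz":[0,0,-0.09],"dr":[0,0,0],"fingers":0.49},{"xyz":[0,0,-0.04],"dr":[0,0,0],"fingers":0.49},{"xyz":[0,0,0],"dr":[0,0,0],"fingers":0.49}]'
python3 - <<'E'
from h import *
incase('11.png')
d=snap('wrist'); c=w2c(d['P']); Z=d['P'][...,2]; m=(c[...,0]>.085)&(c[...,0]<.143)&(np.abs(c[...,1])<.08)&(Z>.05); print('plate tops x',np.percentile(c[m][:,0],[1,99]),'z',np.percentile(Z[m],[1,50,99]))
x,y=c2w(0,-.13); to(x,y,.2,90+CY)
E
```

```text
time_s: 59.88
position: [0.4863, 0.1404, 0.216]
ee_rot: [179.6, -0.1, 87.0]
force: [-0.5, -0.0, -0.3]
width: 0.494
top yellow [array([ 50., -46.]), array([70., 33.]), np.float64(90.0)] 207
top orange [array([-19., -48.]), array([30., 62.]), np.float64(3.0)] 177
top blue [array([42., 41.]), array([28., 17.]), np.float64(88.0)] 49
top white [array([-43.,  -8.]), array([ 72., 186.]), np.float64(88.0)] 94
wrist yellow [array([ 34., -45.]), array([132.,  70.]), np.float64(0.0)] 1919
wrist orange [array([-37., -17.]), array([ 57., 130.]), np.float64(31.0)] 89
wrist blue [array([17., 43.]), array([29., 69.]), np.float64(90.0)] 1664
wrist white [array([-34., -11.]), array([202., 139.]), np.float64(2.0)] 3007
wrist red [array([-58.,  10.]), array([69., 28.]), np.float64(89.0)] 1464
plate tops x [0.09893773 0.14085657] z [0.05098858 0.05906606 0.06085795]
dr [ 0.001 -0.     0.001] | shift now-axes [-0.2301  0.1017  0.0217] final-axes [-0.23    0.102   0.0216] | p [0.4853 0.1403 0.213 ] [179.9  -0.   87. ] w 0.486 F [-0.1  1.2 -0.7] t 60.0
```

View pics/wrist11.png

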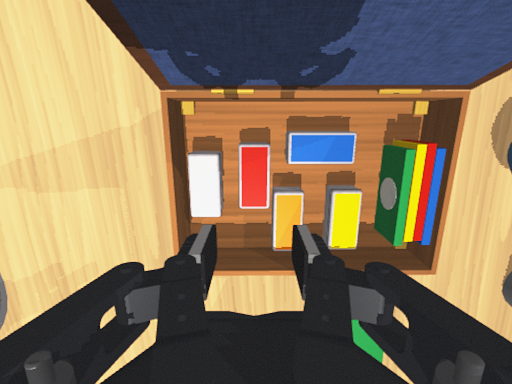

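All five tins lie flat in the case (white 205,185; red 255,177; orange 288,220; yellow 345,218; blue 322,148) and the plates stand at the far wall. Before the lid, I'll check plate tilt, the brush and the jar by numbers, then rise.

```bash
python3 - <<'E'
from h import *
d=snap('wrist'); P=d['P']; c=w2c(P); im=d['img'].astype(int); Z=P[...,2]
g=(im[...,1]-im[...,0]>25)&(c[...,0]>.08)&(c[...,0]<.12)&(np.abs(c[...,1])<.08)&(Z>.012)&(Z<.055)
q=np.c_[c[g],Z[g]]; q0=q.mean(0); n=np.linalg.svd(q-q0,full_matrices=False)[2][2]; n*=np.sign(n[0]); print('green face n',n.round(3),'x',q0[0].round(4),'N',g.sum(),'resid',np.std((q-q0)@n))
d=snap('top'); P=d['P']; Z=P[...,2]; hsv=cv2.cvtColor(d['img'],cv2.COLOR_RGB2HSV)
a=np.deg2rad(3.7); D=P[...,:2]-np.array([.478,-.4067]); tx=D[...,0]*np.cos(a)+D[...,1]*np.sin(a); ty=-D[...,0]*np.sin(a)+D[...,1]*np.cos(a)
m=(np.abs(tx)<.094)&(np.abs(ty)<.030)&(Z>.010)&(Z<.030)
print('brush in tray frame',cv2.minAreaRect((np.stack([tx[m],ty[m]],-1)*1000).astype(np.float32)),'z',np.median(Z[m]).round(4),m.sum())
j=(hsv[...,1]<50)&(hsv[...,2]>160)&(np.hypot(P[...,0]-.427,P[...,1]+.144)<.05)&(Z>.04); print('jar',P[j].mean(0).round(3))
x,y=c2w(0,.215); to(x,y,.34,90+CY)
E
```

```text
green face n [ 1.     0.    -0.002] x 0.0996 N 1262 resid 0.0008973107500467256
brush in tray frame ((-1.7082061767578125, -0.45951080322265625), (58.63566207885742, 176.35215759277344), 89.75848388671875) z 0.0163 471
jar [ 0.428 -0.144  0.05 ]
dr [ 0.    -0.     0.001] | shift now-axes [ 0.345   0.1025 -0.2121] final-axes [ 0.345   0.102  -0.2123] | p [0.4853 0.1403 0.2126] [180.  -0.  87.] w 0.49 F [ 0.7 -0.   0.2] t 60.1
```

```bash
python3 -m jog '[{"xyz":[0,0,-0.08],"dr":[0,0,0],"fingers":0},{"xyz":[0,0,-0.08],"dr":[0,0,0],"fingers":0},{"xyz":[0,0,-0.07],"dr":[0,0,0],"fingers":0},{"xyz":[0,0,0],"dr":[0,0,0],"fingers":0},{"xyz":[0.07,0.024,0],"dr":[0,0,0],"fingers":0},{"xyz":[0.07,0.024,0],"dr":[0,0,0],"fingers":0},{"xyz":[0.07,0.024,0],"dr":[0,0,0],"fingers":0},{"xyz":[0.07,0.024,0],"dr":[0,0,0],"fingers":0},{"xyz":[0.065,0.01,0],"dr":[0,0,0],"fingers":0},{"xyz":[0,0,0],"dr":[0,0,0],"fingers":0},{"xyz":[0,0,0],"dr":[0,0,0],"fingers":0}]'
python3 - <<'E'
from h import *
d=snap('wrist'); P=d['P']; c=w2c(P); Z=P[...,2]
# lid angle from top camera
d=snap('top'); c=w2c(d['P'])*1000; Z=d['P'][...,2]; im=d['img'].astype(int)
b=(im[...,2]-im[...,0]>15)&(c[...,1]>60)&(c[...,1]<300)&(Z>.05)
q=np.c_[c[b],Z[b]*1000]; q0=q.mean(0); n=np.linalg.svd(q-q0,full_matrices=False)[2][2]; print('lid',n.round(3),q0.round(0),b.sum())
x,y=c2w(0,.215); to(x,y,.255,90+CY)
E
```

```text
time_s: 61.5
position: [0.5615, 0.3485, 0.3346]
ee_rot: [-178.4, 0.5, 86.8]
force: [-0.1, 0.8, 1.0]
width: -0.001
lid [ 0.002  0.955 -0.297] [ -0. 129. 169.] 3088
dr [-0.018  0.006 -0.002] | shift now-axes [-0.0067 -0.0023  0.1339] final-axes [-0.0078 -0.0059  0.1337] | p [0.5614 0.3482 0.3352] [-178.4    0.5   86.8] w 0.001 F [ 0.5 -0.5  0.4] t 61.6
```

```bash
cat >> h.py <<'E'
def arc(th,r=.185,lift=0):
    y=.100-r*np.cos(th)+.008*np.sin(th)+.011; z=.066+r*np.sin(th)+.008*np.cos(th)+.011
    X=c2w(0,y); return X[0],X[1],z+lift
def plan(ths):
    o=manip.get_obs(); Rt=Ro.from_euler('xyz',[180,0,90+CY],degrees=True); p=o['position']
    to(*p,90+CY); print('case',w2c(p).round(3))
    for th in ths:
        q=np.array(arc(th)); print(round(th,2),q.round(3),(Rt.inv().apply(q-p)/.6).round(3)); p=q
def lid():
    d=snap('top'); c=w2c(d['P'])*1000; Z=d['P'][...,2]; im=d['img'].astype(int)
    b=(im[...,2]-im[...,0]>15)&(c[...,1]>-100)&(c[...,1]<300)&(Z>.05)&(np.abs(c[...,0])<140)
    if b.sum()>100:
        q=np.c_[c[b],Z[b]*1000]; n=np.linalg.svd(q-q.mean(0),full_matrices=False)[2][2]; print('lid n',n.round(3),'th',np.arctan2(n[1]*np.sign(-n[2]),abs(n[2])).round(3) if 0 else np.round(n,2),b.sum())
E
python3 -m jog '[{"xyz":[0,0,0],"dr":[-0.018,0.006,-0.002],"fingers":0},{"xyz":[0,0,0.05],"dr":[0,0,0],"fingers":0},{"xyz":[0,0,0.06],"dr":[0,0,0],"fingers":0},{"xyz":[0,0,0.015],"dr":[0,0,0],"fingers":0},{"xyz":[0,0,0],"dr":[0,0,0],"fingers":0},{"xyz":[0,0,0],"dr":[0,0,0],"fingers":0}]'
python3 -c "
from h import *
plan(np.arange(1.85,0,-.1))"
```

```text
time_s: 62.35
position: [0.5626, 0.3439, 0.2634]
ee_rot: [179.6, -0.2, 86.6]
force: [-0.7, 0.6, 0.3]
width: -0.001
dr [ 0.005 -0.002 -0.003] | shift now-axes [0. 0. 0.] final-axes [0. 0. 0.] | p [0.5626 0.3439 0.2634] [179.6  -0.2  86.6] w -0.001 F [-0.7  0.6  0.3] t 62.4
case [0.005 0.215]
1.85 [0.555 0.298 0.253] [-0.076 -0.008  0.018]
1.75 [0.554 0.281 0.258] [-0.03   0.    -0.008]
1.65 [0.553 0.262 0.261] [-0.03  -0.    -0.005]
1.55 [0.552 0.244 0.262] [-0.031  0.    -0.002]
1.45 [0.551 0.226 0.262] [-0.031  0.     0.001]
1.35 [0.55  0.207 0.259] [-0.031 -0.     0.004]
1.25 [0.549 0.189 0.255] [-0.03   0.     0.007]
1.15 [0.548 0.172 0.249] [-0.029 -0.     0.01 ]
1.05 [0.547 0.155 0.241] [-0.028 -0.     0.013]
0.95 [0.547 0.139 0.232] [-0.027  0.     0.016]
0.85 [0.546 0.124 0.221] [-0.025  0.     0.018]
0.75 [0.545 0.11  0.209] [-0.023 -0.     0.021]
0.65 [0.544 0.098 0.195] [-0.021 -0.     0.023]
0.55 [0.544 0.087 0.181] [-0.019  0.     0.025]
0.45 [0.543 0.077 0.165] [-0.016 -0.     0.026]
0.35 [0.543 0.069 0.148] [-0.013  0.     0.028]
0.25 [0.542 0.063 0.131] [-0.01   0.     0.029]
0.15 [0.542 0.058 0.113] [-0.007 -0.     0.03 ]
0.05 [0.542 0.056 0.094] [-0.004  0.     0.031]
```

```bash
python3 -m jog '[{"xyz":[-0.035,-0.004,0.01],"dr":[0.005,-0.002,-0.003],"fingers":0},{"xyz":[-0.035,-0.003,0.005],"dr":[0,0,0],"fingers":0},{"xyz":[-0.03,0,-0.005],"dr":[0,0,0],"fingers":0},{"xyz":[-0.03,0,-0.004],"dr":[0,0,0],"fingers":0},{"xyz":[-0.03,0,-0.002],"dr":[0,0,0],"fingers":0},{"xyz":[-0.03,0,0],"dr":[0,0,0],"fingers":0},{"xyz":[0,0,0],"dr":[0,0,0],"fingers":0}]'
python3 -c "
from h import *
plan([1.45,1.35,1.25,1.15])
d=snap('scene','s12.png')"
```

```text
time_s: 63.22
position: [0.553, 0.2262, 0.266]
ee_rot: [179.6, -0.3, 86.9]
force: [0.2, 0.4, -0.1]
width: 0.002
dr [ 0.005 -0.003  0.   ] | shift now-axes [0. 0. 0.] final-axes [0. 0. 0.] | p [0.553  0.2262 0.266 ] [179.6  -0.3  86.9] w 0.002 F [ 0.2  0.4 -0.1] t 63.2
case [0.002 0.097]
1.45 [0.551 0.226 0.262] [-0.001 -0.003  0.007]
1.35 [0.55  0.207 0.259] [-0.031 -0.     0.004]
1.25 [0.549 0.189 0.255] [-0.03   0.     0.007]
1.15 [0.548 0.172 0.249] [-0.029 -0.     0.01 ]
```

```bash
cat >> h.py <<'E'
def lida():
    for cam in('scene','top'):
        d=snap(cam); c=w2c(d['P']); Z=d['P'][...,2]; hsv=cv2.cvtColor(d['img'],cv2.COLOR_RGB2HSV)
        # points above rim, over case length ends (away from tool), not robot
        m=(Z>.085)&(Z<.28)&(np.abs(np.abs(c[...,0])-.105)<.035)&(c[...,1]>-.13)&(c[...,1]<.19)
        if m.sum()<50: print(cam,'few',m.sum()); continue
        th=np.arctan2(Z[m]-.066,.100-c[m][:,1]); print(cam,'th pct',np.percentile(th,[10,50,90]).round(3),m.sum(),'zmax',Z[m].max().round(3))
E
python3 -c "
from h import *
lida()"
```

```text
scene th pct [1.461 1.472 1.496] 322 zmax 0.269
top th pct [1.418 1.447 1.479] 241 zmax 0.271
```

The lid is following (≈1.46 rad). Continuing along the arc.

```bash
python3 -m jog '[{"xyz":[-0.02,-0.002,0.008],"dr":[0.004,-0.003,0],"fingers":0},{"xyz":[-0.03,0,0.007],"dr":[0,0,0],"fingers":0},{"xyz":[-0.03,0,0.01],"dr":[0,0,0],"fingers":0},{"xyz":[-0.03,0,0.012],"dr":[0,0,0],"fingers":0},{"xyz":[-0.028,0,0.014],"dr":[0,0,0],"fingers":0},{"xyz":[0,0,0],"dr":[0,0,0],"fingers":0}]'
python3 -c "
from h import *
plan(np.arange(1.05,.5,-.1))
lida()"
```

```text
time_s: 64.12
position: [0.5469, 0.1394, 0.2324]
ee_rot: [-180.0, -0.0, 87.0]
force: [0.2, 0.2, 0.6]
width: 0.003
dr [-0.    -0.     0.002] | shift now-axes [0. 0. 0.] final-axes [0. 0. 0.] | p [0.5469 0.1394 0.2324] [-180.   -0.   87.] w 0.003 F [0.2 0.2 0.6] t 64.1
case [0.   0.01]
1.05 [0.547 0.155 0.241] [ 0.026 -0.001 -0.015]
0.95 [0.547 0.139 0.232] [-0.027  0.     0.016]
0.85 [0.546 0.124 0.221] [-0.025  0.     0.018]
0.75 [0.545 0.11  0.209] [-0.023 -0.     0.021]
0.65 [0.544 0.098 0.195] [-0.021 -0.     0.023]
0.55 [0.544 0.087 0.181] [-0.019  0.     0.025]
scene th pct [1.011 1.049 1.233] 1968 zmax 0.237
top th pct [0.991 1.017 1.12 ] 473 zmax 0.24
```

```bash
python3 -m jog '[{"xyz":[-0.013,0,0.009],"dr":[0,0,0],"fingers":0},{"xyz":[-0.013,0,0.009],"dr":[0,0,0],"fingers":0},{"xyz":[-0.012,0,0.011],"dr":[0,0,0],"fingers":0},{"xyz":[-0.012,0,0.011],"dr":[0,0,0],"fingers":0},{"xyz":[-0.011,0,0.012],"dr":[0,0,0],"fingers":0},{"xyz":[-0.01,0,0.012],"dr":[0,0,0],"fingers":0},{"xyz":[-0.01,0,0.013],"dr":[0,0,0],"fingers":0},{"xyz":[-0.009,0,0.013],"dr":[0,0,0],"fingers":0},{"xyz":[0,0,0],"dr":[0,0,0],"fingers":0}]'
python3 -c "
from h import *
plan(np.arange(.55,0,-.1))
lida()"
```

```text
time_s: 65.35
position: [0.5444, 0.0836, 0.1754]
ee_rot: [179.9, -0.1, 87.2]
force: [0.4, -0.4, 0.0]
width: -0.002
dr [ 0.001 -0.001  0.003] | shift now-axes [0. 0. 0.] final-axes [0. 0. 0.] | p [0.5444 0.0836 0.1754] [ 1.799e+02 -1.000e-01  8.720e+01] w -0.002 F [ 0.4 -0.4  0. ] t 65.3
case [ 0.001 -0.045]
0.55 [0.544 0.087 0.181] [ 0.005 -0.001 -0.009]
0.45 [0.543 0.077 0.165] [-0.016 -0.     0.026]
0.35 [0.543 0.069 0.148] [-0.013  0.     0.028]
0.25 [0.542 0.063 0.131] [-0.01   0.     0.029]
0.15 [0.542 0.058 0.113] [-0.007 -0.     0.03 ]
0.05 [0.542 0.056 0.094] [-0.004  0.     0.031]
scene th pct [0.578 0.617 0.784] 2955 zmax 0.175
top th pct [0.557 0.586 0.708] 920 zmax 0.176
```

```bash
python3 -m jog '[{"xyz":[-0.006,0,0.013],"dr":[0,0,0],"fingers":0},{"xyz":[-0.007,0,0.014],"dr":[0,0,0],"fingers":0},{"xyz":[-0.007,0,0.014],"dr":[0,0,0],"fingers":0},{"xyz":[-0.006,0,0.014],"dr":[0,0,0],"fingers":0},{"xyz":[-0.006,0,0.014],"dr":[0,0,0],"fingers":0},{"xyz":[-0.005,0,0.015],"dr":[0,0,0],"fingers":0},{"xyz":[-0.004,0,0.015],"dr":[0,0,0],"fingers":0},{"xyz":[-0.003,0,0.015],"dr":[0,0,0],"fingers":0},{"xyz":[0,0,0],"dr":[0,0,0],"fingers":0}]'
python3 -c "
from h import *
plan(np.arange(.15,-.05,-.05))
lida()"
```

```text
time_s: 66.58
position: [0.5434, 0.0563, 0.1026]
ee_rot: [179.9, -0.1, 87.2]
force: [0.3, -0.7, -0.4]
width: 0.001
dr [ 0.001 -0.001  0.004] | shift now-axes [0. 0. 0.] final-axes [0. 0. 0.] | p [0.5434 0.0563 0.1026] [ 1.799e+02 -1.000e-01  8.720e+01] w 0.001 F [ 0.3 -0.7 -0.4] t 66.6
case [ 0.001 -0.073]
0.15 [0.542 0.058 0.113] [ 0.003 -0.002 -0.017]
0.1 [0.542 0.057 0.103] [-0.003 -0.     0.015]
0.05 [0.542 0.056 0.094] [-0.002  0.     0.015]
-0.0 [0.542 0.055 0.085] [-0.001  0.     0.015]
scene th pct [0.143 0.159 0.188] 1626 zmax 0.096
top th pct [0.126 0.151 0.201] 591 zmax 0.101
```

```bash
python3 -m jog '[{"xyz":[-0.001,0,0.01],"dr":[0,0,0],"fingers":0},{"xyz":[0,0,0.008],"dr":[0,0,0],"fingers":0},{"xyz":[0,0,0.006],"dr":[0,0,0],"fingers":0},{"xyz":[0,0,0.004],"dr":[0,0,0],"fingers":0}]'
python3 -m jog '[{"xyz":[0,0,0.005],"dr":[0,0,0],"fingers":0}]'
python3 -m jog '[{"xyz":[0,0,0.005],"dr":[0,0,0],"fingers":0}]'
python3 -m jog '[{"xyz":[0,0,0.004],"dr":[0,0,0],"fingers":0}]'
```

```text
time_s: 67.18
position: [0.5442, 0.0556, 0.0862]
ee_rot: [179.7, -0.0, 87.3]
force: [-0.6, -1.4, 0.7]
width: -0.001
time_s: 67.3
position: [0.5445, 0.0556, 0.0852]
ee_rot: [179.7, -0.0, 87.3]
force: [-15.8, 0.3, 39.4]
width: -0.001
time_s: 67.42
position: [0.5445, 0.0556, 0.0852]
ee_rot: [179.6, 0.0, 87.3]
force: [-18.1, -0.4, 38.6]
width: 0.002
time_s: 67.55
position: [0.5444, 0.0556, 0.0853]
ee_rot: [179.6, 0.0, 87.3]
force: [-11.6, -1.4, 23.3]
width: -0.004
```

The lid has bottomed out. Lifting away and checking.

```bash
python3 -m jog '[{"xyz":[0,0,-0.03],"dr":[0,0,0],"fingers":0},{"xyz":[0,0,-0.08],"dr":[0,0,0],"fingers":0},{"xyz":[0,0,-0.09],"dr":[0,0,0],"fingers":0},{"xyz":[-0.09,0,-0.04],"dr":[0,0,0],"fingers":0},{"xyz":[-0.09,-0.05,0],"dr":[0,0,0],"fingers":0},{"xyz":[-0.09,-0.05,0],"dr":[0,0,0],"fingers":0},{"xyz":[-0.07,-0.05,0],"dr":[0,0,0],"fingers":0},{"xyz":[0,0,0],"dr":[0,0,0],"fingers":0},{"xyz":[0,0,0],"dr":[0,0,0],"fingers":0}]'
python3 - <<'E'
from h import *
d=snap('top','t13.png'); c=w2c(d['P']); Z=d['P'][...,2]
for n,dd in(('top',d),('scene',snap('scene'))):
    c=w2c(dd['P']); Z=dd['P'][...,2]; m=(np.abs(c[...,0])<.13)&(np.abs(c[...,1])<.08)&(Z>.05)&(Z<.12)
    f=np.linalg.lstsq(np.c_[c[m],np.ones(m.sum())],Z[m],rcond=None)[0]; print(n,'lid slope y rad',f[0:2].round(4),'z',f[2].round(4),m.sum())
print(manip.get_obs()['joint_velocities'].round(1),manip.get_obs()['position'])
cv2.imwrite('pics/t13c.png',cv2.resize(d['img'][100:260,100:420],None,fx=2.5,fy=2.5)[...,::-1])
E
```

```text
time_s: 68.68
position: [0.4416, -0.1485, 0.2334]
ee_rot: [179.5, 0.1, 87.4]
force: [0.9, 0.5, 0.1]
width: 0.001
top lid slope y rad [0.0001 0.0003] z 0.0749 4757
scene lid slope y rad [-0.0016  0.0014] z 0.076 5610
[ 0.5  0.1 -0.1 -0.   0.  -0.1] [ 0.44177869 -0.14807679  0.23332472]
```

View pics/t13c.png

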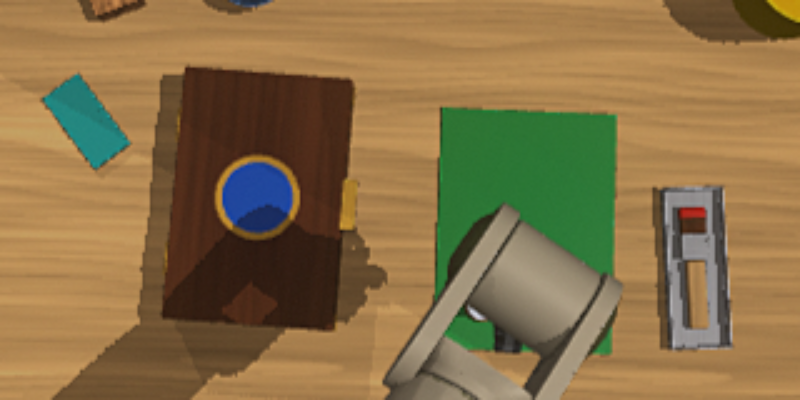

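The lid is shut (slope under 0.002 rad, top at 75 mm), the brush lies in the tray (692,268), the jar stands, and the arm is clear and still. Handing in.

```bash
python3 -c "
from station import manip
print(manip.hand_in())"
```

```text
the job is handed in; nothing more can be done
None
```

I did every step and handed the job in at about 69 s on the robot's clock. The hand-in reported no verdict.

- **Brush:** it lies flat in the tray. The final top view shows it there, and its top height of 16 mm matches. I set it down about 1 mm from the tray centre going by the gripper position. My attempt to measure it directly in the tray picked up the tray walls, so there is no independent number.
- **Plates:** all four stand against the far wall. The green plate's face measured within 0.002 rad of vertical. My frame put that face about 4 mm short of where a fully tight stack should be, either camera bias or a little slack. Every plate centre still clears the 95 mm limit, the nearest by about 10 mm.
- **Tins:** all five are in the case, flat on the floor. The white tin was found shifted about 45 mm along y after I had placed it, so I put the red tin crosswise in the strip that was left.
- **Lid:** lowered along its arc in small steps at well under 2 rad/s. It measured shut with a slope under 0.002 rad, top at 75–76 mm against 74 mm expected. When it bottomed out, the fingertip pressed with about 39 N vertical (about 43 N in all). That is above the 40 N limit set for the arm and gripper body, but it was the fingertips that were pressing.
- **Amber jar:** about 1 mm from its starting spot when measured just before I closed the lid. In the last view it is standing but partly hidden by the arm.

I could not recheck the tins and plates once the lid was closed. The last readings on those are from just before.

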